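# Carry the ink tray and its loose roller to the plate warmer

### The arm

A 6-joint arm with a two-finger parallel gripper is mounted at the origin on the work surface. World frame = base frame: x ahead of the robot, y to its left, z up, the work surface at z = 0. Lengths are in m, angles in rad, forces in N, time in s.
With the tool pointing down it reaches from about 0.35 to 0.975 m from the base axis. Payload 4.9 kg.
Tool frame: the origin (TCP) lies on the centre line of the jaws, within the pads' length; the fingertips stand 19 mm ahead of it and the grasp point (between the pads) is the TCP; z points along the fingers, y is the line along which they close (so a half turn about z gives the same grasp; the last joint's range is limited). The gripper opens to 85 mm and grips with 20 to 120 N. Pads are 22 mm wide; open, the fingers measure 114 mm over their backs; the gripper's body (76 mm by 85 mm) begins 54 mm behind the grasp point. The pads swing forward as they close: fully open they stand 13 mm farther back than shut.
Start: joints at [-1.286, 0.053, 1.613, -0, 1.476, -0.119], TCP at [0.246, -0.575, 0.25] pointing down, gripper open.
Joint ranges: [-3.01, 3.01], [-1.01, 2.22], [0.06, 2.58], [-1.02, 4.17], [0.09, 2.62], [-3.14, 3.14]. Speed limits (rad/s): [2.57, 2.57, 3.14, 3.14, 3.14, 3.14].

### API

Orientations are given as a unit quaternion [w, x, y, z].
In Python, from plant import state, grab_frame, ticket, spotter gives the robot as it stands.
- The arm moves only by the tool apply_moves, never from a script. Its argument "series" is a list of rows, each an object of numbers: "jaw": the closure, from 0 (fully open) to 1 (shut); "dx", "dy", "dz": the shift along the tool's x, y, z in mm; "turn": the turn about the tool's z in rad. A call has 1 to 5 rows; each row is the pose to reach, as a shift and turn from the pose commanded when the call began, along the tool's axes at that moment; what a row does not reach only later rows make up. A row lasts 1/12 s, in which the tool goes at most 41.7 mm and 7.16 degrees, less where a joint would pass 70% of its speed; a pose out of reach is approached as far as the arm can. A call with a gripper value outside its range is refused whole. The fingers move at their own pace and stop on an object; the grip force is fixed at half the most. Time passes only in rows, so rows that repeat a pose let the fingers close. It gives the time, the measured TCP pose, the force, the opening and the grip force at its end, in the units of the state.
- state(): the state, without advancing time (a new reading comes with each control period).
- grab_frame(name): name is "side" or "top" or "wrist"; returns a dict with "pixels" (400x640x3 uint8, red, green, blue), "mtx" (3x3 intrinsics, pixels), "camera_from_world" (4x4, takes a point from world to camera coordinates). Camera axes: x right, y down, z forward; pixel columns grow to the right and rows downward; lengths in m; the calibration is good to about 2 mm. A picture is of the moment at which its call begins. There is no depth.
- ticket.job_done(): hands the job in; it is judged then, once.
Trained networks look in a picture, given as the dict that the camera call returned (one of the last four; its "shot" number tells which), for a name from the list of things; names that differ only in an ending like _2 or _b are one class to them, and where a whole thing is asked for, a point or a joint stands for the part that bears it (a point fixed in the world has none). Each returns a list of dicts, best first, with "conf" (0 to 1); they miss things now and then, are a little off and sometimes report something else, mostly with a low value. They report only what shows in the picture. A call takes as long as a camera call. They do not tell look-alikes from the thing itself.
- spotter.outline_of(picture, target): "region" (400x640 bool, what is visible of it) and "extent" ([left, top, right, bottom] in pixels, round what is visible of it).
The state is a dict: "time": time; "joint_pos": joint angles; "joint_vel": joint speeds; "joint_efforts": joint torques, N m; "tool_pos": TCP position; "tool_rot": TCP orientation; "contact_force": force on the tool from outside, world axes, zero at the start; "ft_torque": the same for the moment, N m; "gripper_width": opening from 0.0 (shut) to 1.0 (fully open); "grasp_force": force on a finger pad.
Only numpy, scipy, OpenCV 4.12 (cv2) and the standard library are available. Lean on these libraries where they do the work, as an engineer would, in place of code of your own. Each camera call takes 0.05 s, during which the arm holds its last target. There are 200 camera calls.

### The job

Pick up the ink tray by its wooden handle grip. Its floor is bowed, so the loose roller lies against one end rail: first, beside the warmer, tilt the lifted tray gently until the roller has run back onto the dark ink film in the middle and stays there, so that it does not roll about on the way; it must not run on into the opposite rail and, being inked, must not be touched. Then carry the tray to the plate warmer, hold it clear above the warmer with the roller steady on the film for two seconds, and set it down gently, centred and square, the roller still resting on the film; leave the can, jar, bottle and copper plate behind where they are.

Things in the scene. Friction and masses are not known exactly. Their poses are not given: they have to be found in the camera images.
- ink_tray: Aluminium ink tray, 250 (its x) by 320 (its y) mm, about 0.4 kg (nominal, +-20 %), loose. Origin: centre of the underside, z up. Its floor is bowed upwards along y: an arc of radius 1300 mm, top at height 13 mm in the middle, 4 mm at the ends. End rails 30 mm high, inner faces at y = +-152 mm; side lips 20 mm. A bail over the middle (legs at x = +-118 mm) lets the roller pass under it.
- tray_grip (a point): Middle of the wooden grip on the tray's bail, 130 mm straight above the tray's origin; axes as the tray's. The grip is 110 mm long (x), 24 mm wide (y) and 26 mm high: pinch it from above across y.
- ink_film (a point): Middle and highest point of the tray's floor, 13 mm above the tray's origin; axes as the tray's. The dark ink film around it is 60 mm wide (y from -30 to +30 mm) and 170 mm long (x); the roller lies on it when its axis is within 30 mm of this point along y.
- roller: Loose hand roller: black rubber, 60 mm across, 120 mm long, two wooden grips, 192 mm overall, 0.34 kg (nominal, +-25 %). Origin: middle of its axis; its x lies along the tray's x. Rolls along the tray's y with 0.7 x 9.81 x local slope; lags the tray by 0.7 of its acceleration. Slopes under 0.017 rad hold it, so it rests within 20 mm of the top. Starts at the +y rail, y = 122 mm.
- warmer: Plate warmer fixed on the bench (switched off): grey case with a flat dark steel top, 360 (its x) by 460 (its y) by 60 mm high. Origin: centre of the underside, on the bench; the top is 60 mm above it. The tray belongs centred on it with its long direction along the warmer's y (either way round).
- ink_can: Ink can, 84 mm across, 75 mm high, at the back of the bench; to be left alone. Origin: centre of the underside.
- ink_jar: Ink jar, 68 mm across, 85 mm high, at the back; to be left alone. Origin: centre of the underside.
- wash_bottle: White wash bottle, 68 mm across, 190 mm high, at the back; to be left alone. Origin: centre of the underside.
- copper_plate: Small copper printing plate, 100 x 100 x 4 mm, lying at the back; to be left alone. Origin: centre of the underside.
Not all that is in view belongs to the job. Leave any green or red look-alike of the roller alone.

How it is judged:
By the outcome, as a careful person would: the job done as asked, in the order asked, and still so for the second after the job is handed in, with the robot touching nothing.
It also fails if it takes over 67 s, if anything falls off the work surface, if the arm or the gripper's body presses on something with over 40 N, if the wrist force passes 120 N, or if a joint passes its speed limit or range.

## Working session

There is one attempt and no reset: what is moved stays moved. The work goes in short steps, Python scripts to look and compute and a tool call to move; the robot and the scene stay as the last step left them, time stands still between calls to the robot, and variables do not carry over. Pictures are saved under pics/ and viewed, at most 10 in all, crops included, and the job is handed in when it is done.

Besides the shell and the picture viewer there is one more tool, called after ">>>" by a JSON object that holds its "api" and its "payload", one argument or row to a line. apply_moves: Moves the arm, as the interface text tells. Its arguments: {"type":"object","properties":{"series":{"type":"array","items":{"type":"object","properties":{"jaw":{"type":"number"},"dx":{"type":"number"},"dy":{"type":"number"},"dz":{"type":"number"},"turn":{"type":"number"}}}}},"required":["series"]}

```bash
mkdir -p pics; cat > h.py <<'E'
import numpy as np, cv2
from plant import state, grab_frame, ticket, spotter
def grab(n,f=None):
    p=grab_frame(n)
    np.savez('last_%s.npz'%n,px=p['pixels'],K=p['mtx'],T=p['camera_from_world'])
    if f: cv2.imwrite('pics/'+f,p['pixels'][:,:,::-1])
    return p
def proj(p,X):
    X=np.atleast_2d(X); c=X@p['camera_from_world'][:3,:3].T+p['camera_from_world'][:3,3]
    u=c@p['mtx'].T; return u[:,:2]/u[:,2:]
def unproj(p,uv,z):
    uv=np.atleast_2d(uv).astype(float); T=p['camera_from_world']; R=T[:3,:3]; C=-R.T@T[:3,3]
    d=np.c_[uv,np.ones(len(uv))]@np.linalg.inv(p['mtx']).T@R
    return C+d*((z-C[2])/d[:,2])[:,None]
E
python3 - <<'E'
from h import *
for n in ('top','side'):
    p=grab(n,n+'0.png')
    print(n,np.round(np.linalg.inv(p['camera_from_world'])[:3],2).tolist(),p['mtx'][0,0])
    for t in ('ink_tray','roller','warmer','tray_grip'):
        for o in spotter.outline_of(p,t)[:3]:
            print(t,round(o['conf'],2),o['extent'],cv2.minAreaRect(np.argwhere(o['region'])[:,::-1].astype(np.float32)))
s=state();print(s)
E
```

```text
top [[-0.01, -0.99, 0.14, 0.27], [-1.0, 0.02, 0.03, -0.02], [-0.03, -0.14, -0.99, 1.48]] 475.5230274601693
ink_tray 0.61 [360.5, 156.0, 481.8, 257.3] ((419.4099426269531, 204.8997802734375), (88.0560531616211, 107.91868591308594), 74.62374877929688)
roller 0.77 [417.0, 275.6, 456.6, 315.8] ((434.60223388671875, 294.05804443359375), (45.04362487792969, 19.994611740112305), 48.012786865234375)
roller 0.75 [367.0, 185.9, 393.8, 244.9] ((380.5311584472656, 213.99168395996094), (62.869686126708984, 19.840023040771484), 75.0685806274414)
roller 0.57 [425.5, 99.6, 473.3, 130.6] ((448.0000305175781, 113.00000762939453), (19.677398681640625, 59.03219223022461), 63.43495178222656)
tray_grip 0.61 [364.5, 155.5, 479.1, 259.5] ((419.2021179199219, 203.86788940429688), (85.15345764160156, 105.71651458740234), 75.25643920898438)
side [[0.88, -0.31, 0.37, -0.12], [-0.48, -0.53, 0.7, -1.15], [-0.02, -0.79, -0.62, 1.12]] 509.31015397893685
ink_tray 0.7 [294.8, 234.6, 434.1, 322.3] ((363.5128173828125, 269.01312255859375), (108.68325805664062, 89.71236419677734), 45.744056701660156)
ink_tray 0.23 [386.
[... 731 characters left out ...]
int_pos': array([-1.28599891e+00,  5.27120413e-02,  1.61293255e+00,  1.26138295e-05,
        1.47601257e+00, -1.18991589e-01]), 'joint_vel': array([-0.00163174,  0.00010076, -0.0001137 , -0.00033515,  0.00151927,
       -0.00023531]), 'joint_efforts': array([ 6.57368082e-05, -3.93214202e+01, -3.70024467e+01, -6.61822810e-05,
        1.37861189e-03, -1.63348051e-05]), 'tool_pos': array([ 0.24556432, -0.57469971,  0.25027664]), 'tool_rot': array([-3.26596312e-05,  9.79688559e-01,  2.00525127e-01,  3.58642546e-06]), 'contact_force': array([-0.18473434,  0.55736689, -0.45758234]), 'ft_torque': array([ 0.01762233,  0.00240233, -0.00196852]), 'grasp_force': 0.0, 'gripper_width': 1.000888847988418}
```

```bash
cd pics; python3 -c "
import cv2,numpy as np
a=cv2.imread('top0.png');b=cv2.imread('side0.png')
cv2.imwrite('s.png',cv2.resize(b,None,fx=1.0,fy=1.0))"
```

```text
(no output)
```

View pics/top0.png

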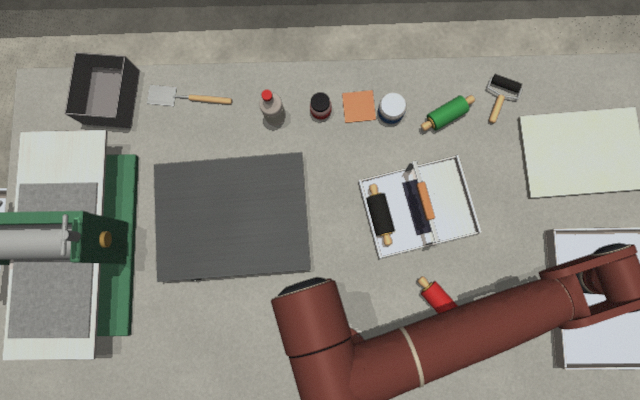

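View pics/side0.png

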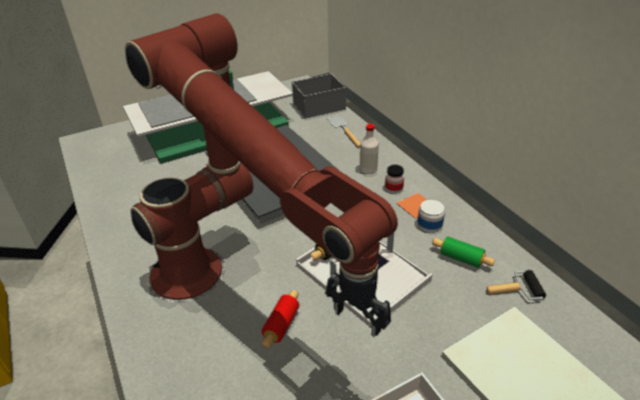

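```bash
python3 - <<'E'
from h import *
d=np.load('last_top.npz'); p=dict(pixels=d['px'],mtx=d['K'],camera_from_world=d['T'])
im=d['px']; g=im.astype(int)
def quad(m):
    c=max(cv2.findContours(m.astype(np.uint8),cv2.RETR_EXTERNAL,cv2.CHAIN_APPROX_NONE)[0],key=cv2.contourArea)
    h=cv2.convexHull(c)
    for e in np.linspace(2,25,60):
        q=cv2.approxPolyDP(h,e,True)
        if len(q)<=4: break
    return q[:,0].astype(float),cv2.minAreaRect(c)
m=np.zeros((400,640),bool); m[140:275,345:500]=1
w=m&(g.min(2)>165)
w=cv2.morphologyEx(w.astype(np.uint8),cv2.MORPH_OPEN,np.ones((2,2)))
qt,r=quad(w); print('tray px',qt.tolist(),r)
T=unproj(p,qt,.03); print(np.round(T,3).tolist(), T.mean(0)); print(np.round(np.linalg.norm(T-np.roll(T,1,0),axis=1),3))
print('angles',[round(float(np.degrees(np.arctan2(*(T-np.roll(T,1,0))[i][[1,0]]))),1) for i in range(4)])
m[:]=0; m[140:300,142:325]=1
k=m&(g.max(2)<85)
k=cv2.morphologyEx(k.astype(np.uint8),cv2.MORPH_OPEN,np.ones((5,5)))
qw,r=quad(k); print('warmer',qw.tolist(),r)
W=unproj(p,qw,.06); print(np.round(W,3).tolist(), W.mean(0),np.round(np.linalg.norm(W-np.roll(W,1,0),axis=1),3))
print('angles',[round(float(np.degrees(np.arctan2(*(W-np.roll(W,1,0))[i][[1,0]]))),1) for i in range(4)])
o=(g[:,:,0]>150)&(g[:,:,2]<110)&(g[:,:,0]-g[:,:,2]>60); o[:150]=0;o[270:]=0;o[:,:350]=0;o[:,500:]=0
n,l,st,ce=cv2.connectedComponentsWithStats(o.astype(np.uint8))
for i in range(1,n):
    if st[i,4]>15: print('wood',st[i],ce[i],unproj(p,ce[i],.143),unproj(p,ce[i],.04))
big=cv2.resize(im[130:320,130:500,::-1],None,fx=2.1,fy=2.1,interpolation=cv2.INTER_CUBIC); cv2.imwrite('pics/crop1.png',big)
E
```

```text
tray px [[454.0, 161.0], [477.0, 234.0], [427.0, 243.0], [414.0, 162.0]] ((440.9820251464844, 199.25909423828125), (86.26983642578125, 51.275516510009766), 74.42745971679688)
[[0.595, -0.38, 0.03], [0.369, -0.438, 0.03], [0.344, -0.287, 0.03], [0.594, -0.257, 0.03]] [ 0.47564355 -0.34066134  0.03      ]
[0.123 0.234 0.153 0.252]
angles [-89.6, -165.7, 99.4, 6.7]
warmer [[321.0, 278.0], [321.0, 282.0], [285.0, 292.0], [286.0, 287.0]] ((302.8042907714844, 284.3736572265625), (6.442739963531494, 38.53712844848633), 72.6459732055664)
[[0.243, 0.034, 0.06], [0.232, 0.034, 0.06], [0.204, 0.14, 0.06], [0.218, 0.137, 0.06]] [0.22429761 0.08612389 0.06      ] [0.106 0.012 0.11  0.015]
angles [-76.4, 179.4, 104.7, -11.5]
wood [418 182  16  37 263] [425.56653992 200.06463878] [[ 0.45868145 -0.26675805  0.143     ]] [[ 0.47343477 -0.28609079  0.04      ]]
wood [384 233   5  12  20] [385.4  238.25] [[ 0.35257167 -0.15064997  0.143     ]] [[ 0.35913847 -0.1610248   0.04      ]]
```

View pics/crop1.png

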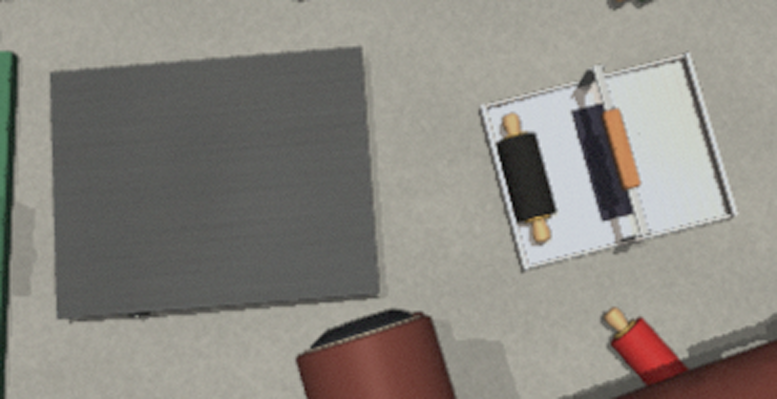

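```bash
python3 - <<'E'
from h import *
from scipy.optimize import least_squares
d=np.load('last_top.npz'); p=dict(pixels=d['px'],mtx=d['K'],camera_from_world=d['T'])
def fit(px,hx,hy,z,g):
    L=np.array([[hx,hy],[hx,-hy],[-hx,-hy],[-hx,hy]])
    px=np.array(px)/2.1+130-0.25
    def f(q):
        c,s=np.cos(q[2]),np.sin(q[2])
        return (proj(p,np.c_[L@np.array([[c,s],[-s,c]])+q[:2],np.full(4,z)])-px).ravel()
    r=least_squares(f,g); print(r.x,np.degrees(r.x[2]),np.round(r.fun,1)); return r.x
t=fit([(482,104),(689,54),(734,216),(525,269)],.125,.16,.03,[.47,-.3,0])
w=fit([(51,72),(361,47),(379,295),(57,317)],.18,.23,.06,[.47,.2,0])
from scipy.spatial.transform import Rotation as R
s=state(); M=R.from_quat(np.r_[s['tool_rot'][1:],s['tool_rot'][0]]).as_matrix(); print(M.round(3))
tgt=np.r_[t[:2],.13]; print('tool delta mm',(M.T@(tgt-s['tool_pos'])*1000).round(1))
a=np.arctan2(M[1,1],M[0,1]); b=t[2]+np.pi/2
print('turn(tool z)', [-(b-a), -(b-a)+np.pi, -(b-a)-np.pi])
E
```

```text
[ 0.4575444  -0.26706786  0.22674185] 12.99135105892962 [-1.2 -0.1  0.6 -0.8  2.   0.4 -1.3  0.4]
[0.43204828 0.3051242  0.06135511] 3.5153885691710003 [-0.4 -0.6  0.7 -0.3  0.2 -0.  -0.6  0.9]
[[ 0.92   0.393 -0.   ]
 [ 0.393 -0.92   0.   ]
 [ 0.    -0.    -1.   ]]
tool delta mm [ 315.8 -199.6  120.3]
turn(tool z) [np.float64(-2.964546690938783), np.float64(0.17704596265101014), np.float64(-6.106139344528576)]
```

>>> {"api": "apply_moves", "payload": {
  "series": [
    {"dx": 316,"dy": -200,"turn": 0.177,"jaw": 0},
    {"dx": 316,"dy": -200,"turn": 0.177,"jaw": 0},
    {"dx": 316,"dy": -200,"turn": 0.177,"jaw": 0},
    {"dx": 316,"dy": -200,"turn": 0.177,"jaw": 0},
    {"dx": 316,"dy": -200,"turn": 0.177,"jaw": 0}
  ]
}}

```text
invalid input at $.series[0]: expected keys jaw, dx, dy, dz, turn
```

```bash
cat >> h.py <<'E'
from scipy.spatial.transform import Rotation as Rot
def tool():
    s=state(); return s,Rot.from_quat(np.r_[s['tool_rot'][1:],s['tool_rot'][0]]).as_matrix()
def delta(tgt,yaw):
    s,M=tool(); a=np.arctan2(M[1,1],M[0,1]); t=-(yaw+np.pi/2-a); t=(t+np.pi/2)%np.pi-np.pi/2
    return (M.T@(np.array(tgt)-s['tool_pos'])*1000).round(1),round(t,4)
E
python3 - <<'E'
from h import *
print(delta([.4575,-.267,.13],.2267)); s=state(); print(s['time'],s['tool_pos'],s['joint_vel'].round(3),s['contact_force'])
E
```

```text
(array([ 315.8, -199.7,  120.3]), np.float64(0.1771))
0.5 [ 0.24556432 -0.57469971  0.25027664] [-0.002  0.    -0.    -0.     0.002 -0.   ] [-0.18473434  0.55736689 -0.45758234]
```

>>> {"api": "apply_moves", "payload": {
  "series": [
    {"dx": 316,"dy": -200,"dz": 0,"turn": 0.177,"jaw": 0},
    {"dx": 316,"dy": -200,"dz": 0,"turn": 0.177,"jaw": 0},
    {"dx": 316,"dy": -200,"dz": 0,"turn": 0.177,"jaw": 0},
    {"dx": 316,"dy": -200,"dz": 0,"turn": 0.177,"jaw": 0},
    {"dx": 316,"dy": -200,"dz": 0,"turn": 0.177,"jaw": 0}
  ]
}}

```text
time: 0.92
tool_pos: [0.3644, -0.4015, 0.2505]
tool_rot: [0.0, 0.994, 0.113, 0.0]
contact_force: [1.3, -0.2, 0.3]
gripper_width: 0.997
grasp_force: 0.0
```

```bash
python3 - <<'E'
from h import *
print(delta([.4575,-.267,.13],.2267)); s=state(); print(s['time'],s['tool_pos'],s['joint_vel'].round(3),s['contact_force'])
E
```

```text
(array([ 120.9, -110.3,  120.5]), np.float64(-0.0007))
0.9167 [ 0.36435039 -0.40150699  0.25047592] [ 0.856 -0.323  0.291  0.002  0.027  0.841] [ 1.26325802 -0.20045886  0.29059265]
```

>>> {"api": "apply_moves", "payload": {
  "series": [
    {"dx": 121,"dy": -110,"dz": 0,"turn": 0,"jaw": 0},
    {"dx": 121,"dy": -110,"dz": 0,"turn": 0,"jaw": 0},
    {"dx": 121,"dy": -110,"dz": 0,"turn": 0,"jaw": 0},
    {"dx": 121,"dy": -110,"dz": 0,"turn": 0,"jaw": 0},
    {"dx": 121,"dy": -110,"dz": 40,"turn": 0,"jaw": 0}
  ]
}}

```text
time: 1.33
tool_pos: [0.4639, -0.2668, 0.2195]
tool_rot: [0.005, 0.993, 0.117, 0.007]
contact_force: [2.2, -1.0, 1.3]
gripper_width: 0.999
grasp_force: 0.0
```

```bash
python3 - <<'E'
from h import *
p=grab('wrist','w1.png')
print(delta([.4575,-.267,.13],.2267)); s=state(); print(s['time'],s['tool_pos'],s['joint_vel'].round(3),s['contact_force'])
print(proj(p,[[.4575,-.267,.143]]))
E
```

```text
(array([-0.1,  2.4, 75.2]), np.float64(0.0056))
1.3833 [ 0.45724121 -0.26484689  0.20518197] [-0.059  0.045  0.109 -0.023  0.171 -0.02 ] [-2.57007229  1.48567022 -8.29638398]
[[312.38200351 236.2799478 ]]
```

View pics/w1.png

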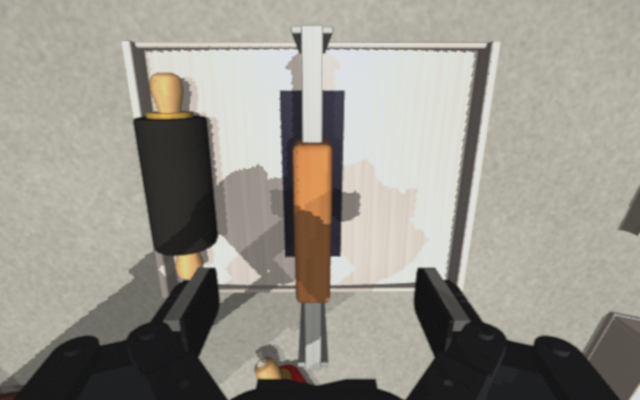

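```bash
python3 - <<'E'
from h import *
from scipy.optimize import least_squares
d=np.load('last_wrist.npz'); p=dict(pixels=d['px'],mtx=d['K'],camera_from_world=d['T'])
# left in image = tray +y ; up = +x
L=np.array([[.055,.012,.141],[.055,-.012,.141],[-.055,.012,.141],[-.055,-.012,.141],[.085,.03,.0127],[.085,-.03,.0127],[-.085,.03,.0127],[-.085,-.03,.0127],[.125,.16,.03],[.125,-.16,.03]])
px=np.array([(294,144),(331,144),(296,302),(329,302),(280,91),(344,91),(285,256),(341,256),(123,43),(499,42)],float)
def f(q,idx=slice(None)):
    c,s=np.cos(q[2]),np.sin(q[2]); X=L.copy(); X[:,:2]=L[:,:2]@np.array([[c,s],[-s,c]])+q[:2]
    return (proj(p,X)-px)[idx].ravel()
for idx in (slice(None),slice(0,4),slice(4,10)):
    r=least_squares(f,[.4575,-.267,.2267],args=(idx,)); print(r.x,np.round(r.fun,1))
print(delta([*r.x[:2],.13],r.x[2]),state()['tool_pos'])
E
```

```text
[ 0.4604124  -0.26663334  0.23429123] [-1.9  0.6  1.8  0.5 -0.2  2.8  1.6  2.5 -0.7 -0.7  0.6 -0.8 -0.2  1.2
 -0.2  0.8 -4.4 -3.   3.5 -2. ]
[ 0.46126407 -0.26621456  0.22953595] [-1.9 -1.1  1.9 -1.  -1.   1.6  1.   1.4]
[ 0.45942843 -0.26718751  0.23583977] [-0.5  0.6  0.8  0.4  0.2  2.2  0.2  1.7 -3.9 -1.3  3.4 -0.9]
(array([ 1.7,  3. , 75.2]), np.float64(-0.0035)) [ 0.45724121 -0.26484689  0.20518197]
```

>>> {"api": "apply_moves", "payload": {
  "series": [
    {"dx": 3,"dy": 2.5,"dz": 40,"turn": 0,"jaw": 0},
    {"dx": 3,"dy": 2.5,"dz": 78,"turn": 0,"jaw": 0},
    {"dx": 3,"dy": 2.5,"dz": 78,"turn": 0,"jaw": 0},
    {"dx": 3,"dy": 2.5,"dz": 78,"turn": 0,"jaw": 1},
    {"dx": 3,"dy": 2.5,"dz": 78,"turn": 0,"jaw": 1}
  ]
}}

```text
time: 1.8
tool_pos: [0.461, -0.2715, 0.1345]
tool_rot: [0.001, 0.994, 0.113, 0.001]
contact_force: [0.7, -0.0, 1.2]
gripper_width: 0.744
grasp_force: 0.0
```

>>> {"api": "apply_moves", "payload": {
  "series": [
    {"dx": 0,"dy": 0,"dz": 0,"turn": 0,"jaw": 1},
    {"dx": 0,"dy": 0,"dz": 0,"turn": 0,"jaw": 1},
    {"dx": 0,"dy": 0,"dz": 0,"turn": 0,"jaw": 1},
    {"dx": 0,"dy": 0,"dz": 0,"turn": 0,"jaw": 1},
    {"dx": 0,"dy": 0,"dz": 0,"turn": 0,"jaw": 1}
  ]
}}

```text
time: 2.22
tool_pos: [0.4612, -0.27, 0.1351]
tool_rot: [-0.001, 0.994, 0.113, 0.001]
contact_force: [-1.5, 5.4, 6.9]
gripper_width: 0.274
grasp_force: 61.4
```

>>> {"api": "apply_moves", "payload": {
  "series": [
    {"dx": 0,"dy": 0,"dz": -8,"turn": 0,"jaw": 1},
    {"dx": 0,"dy": 0,"dz": -25,"turn": 0,"jaw": 1},
    {"dx": 0,"dy": 0,"dz": -48,"turn": 0,"jaw": 1},
    {"dx": 0,"dy": 0,"dz": -72,"turn": 0,"jaw": 1},
    {"dx": 0,"dy": 0,"dz": -90,"turn": 0,"jaw": 1}
  ]
}}

```text
time: 2.63
tool_pos: [0.46, -0.2708, 0.2236]
tool_rot: [0.001, 0.994, 0.113, -0.0]
contact_force: [0.8, -0.2, -6.3]
gripper_width: 0.27
grasp_force: 59.7
```

>>> {"api": "apply_moves", "payload": {
  "series": [
    {"dx": 0,"dy": 0,"dz": -8,"turn": 0,"jaw": 1},
    {"dx": 0,"dy": 0,"dz": -10,"turn": 0,"jaw": 1},
    {"dx": 0,"dy": 0,"dz": -10,"turn": 0,"jaw": 1},
    {"dx": 0,"dy": 0,"dz": -10,"turn": 0,"jaw": 1}
  ]
}}

```text
time: 2.97
tool_pos: [0.4594, -0.27, 0.2303]
tool_rot: [-0.001, 0.994, 0.113, -0.001]
contact_force: [1.0, -0.1, -9.0]
gripper_width: 0.27
grasp_force: 59.6
```

```bash
python3 - <<'E'
from h import *
p=grab('top','t2.png'); grab('wrist','w2.png')
s,M=tool(); print(s['time'],s['tool_pos'],s['contact_force'],s['ft_torque'],s['gripper_width'],M.round(3).tolist())
im=p['pixels']; a=im[140:290,300:520]; b=np.load('last_wrist.npz')['px']
a=cv2.resize(a,(640,436)); cv2.imwrite('pics/c2.png',np.hstack([a[:, :400],cv2.resize(b,(400,250))[[*range(250)]+[0]*186]])[:,:,::-1])
E
```

```text
3.0667 [ 0.45946511 -0.26986569  0.23001365] [ 1.32064435 -0.17302297 -8.85427819] [-0.46185318 -0.14581182 -0.01047257] 0.2679116912118358 [[0.974, 0.225, -0.003], [0.225, -0.974, 0.002], [-0.002, -0.003, -1.0]]
```

View pics/c2.png

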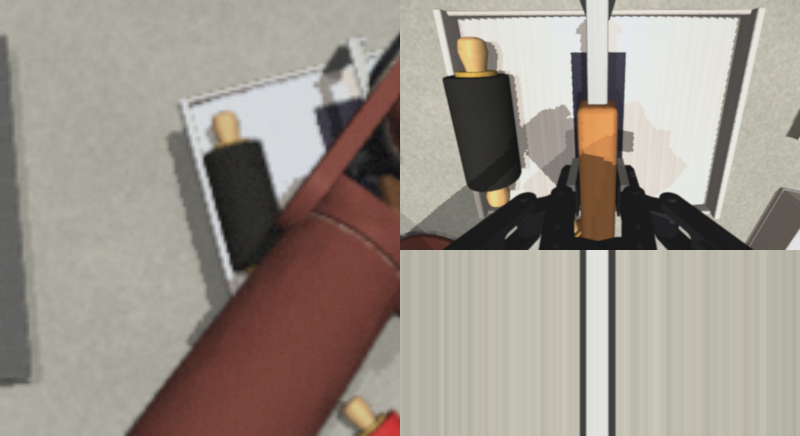

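>>> {"api": "apply_moves", "payload": {
  "series": [
    {"dx": 0,"dy": -4,"dz": 0,"turn": 0,"jaw": 1},
    {"dx": 0,"dy": -12,"dz": 0,"turn": 0,"jaw": 1},
    {"dx": 0,"dy": -24,"dz": 0,"turn": 0,"jaw": 1},
    {"dx": 0,"dy": -38,"dz": 0,"turn": 0,"jaw": 1},
    {"dx": 0,"dy": -53,"dz": 0,"turn": 0,"jaw": 1}
  ]
}}

```text
time: 3.48
tool_pos: [0.4479, -0.2172, 0.2321]
tool_rot: [-0.0, 0.994, 0.113, -0.0]
contact_force: [-0.2, 0.3, -8.1]
gripper_width: 0.271
grasp_force: 59.7
```

>>> {"api": "apply_moves", "payload": {
  "series": [
    {"dx": 0,"dy": -15,"dz": 0,"turn": 0,"jaw": 1},
    {"dx": 0,"dy": -28,"dz": 0,"turn": 0,"jaw": 1},
    {"dx": 0,"dy": -37,"dz": 0,"turn": 0,"jaw": 1},
    {"dx": 0,"dy": -43,"dz": 0,"turn": 0,"jaw": 1},
    {"dx": 0,"dy": -46,"dz": 0,"turn": 0,"jaw": 1}
  ]
}}

```text
time: 3.9
tool_pos: [0.4379, -0.173, 0.2325]
tool_rot: [0.0, 0.994, 0.114, 0.0]
contact_force: [0.3, -0.2, -8.5]
gripper_width: 0.27
grasp_force: 59.6
```

```bash
cat >> h.py <<'E'
def tan(im):
    h=cv2.cvtColor(im,cv2.COLOR_RGB2HSV).astype(int); return (h[...,0]>10)&(h[...,0]<32)&(h[...,1]>75)&(h[...,2]>110)
def pts(X):  # tray-frame points -> world, from TCP
    s,M=tool(); O=s['tool_pos']+M@np.array([-.001,0,.135])
    return O+np.asarray(X)@np.c_[M[:,0],-M[:,1],-M[:,2]].T
def roller(n=1):
    out=[]
    ys=np.linspace(.14,-.14,113); X=np.c_[np.full(113,.078),ys,.043-ys**2/2.6]
    for i in range(n):
        t=state()['time']; W=pts(X); p=grab('wrist'); u=proj(p,W)[:,0]
        m=tan(p['pixels'])[:130]; m=cv2.morphologyEx(m.astype(np.uint8),cv2.MORPH_OPEN,np.ones((3,3)))
        n_,l,st,ce=cv2.connectedComponentsWithStats(m)
        k=[(st[j,0],st[j,0]+st[j,2],st[j,1],st[j,4]) for j in range(1,n_) if st[j,4]>60]
        x=(min(a[0] for a in k)+max(a[1] for a in k)-1)/2 if k else np.nan
        out.append((round(t,3),round(float(np.interp(x,u,ys))*1000,1)if u[0]<u[-1] else None,[tuple(map(int,a)) for a in k]))
    return out
E
cat > sim.py <<'E'
import numpy as np
def sim(inc,y=.122,v=0.,extra=2.,rail=.122,u0=0.,dt=.001,tau=.03,mu=.117):
    u=[];
    for i in inc: u+= [i/1000*12]*83
    u+= [0]*int(extra/dt); uf=u0; out=[]
    for k,c in enumerate(u):
        a=(c-uf)/tau; uf+=a*dt
        f=-.7*a+5.285*y
        if abs(v)<1e-4 and abs(f)<mu: v=0
        else:
            f-=mu*np.sign(v if abs(v)>1e-4 else f); v+=f*dt
        y+=v*dt
        if y>rail: y=rail; v=min(v,0)
        out.append((y,v))
    return np.array(out)
E
python3 - <<'E'
from h import *
p=grab('wrist'); print(proj(p,pts([[.078,.122,.0373],[.085,.03,.0127],[.085,-.03,.0127],[.125,.16,.03],[.125,-.16,.03]])).round(1).tolist())
print(roller(2)); s=state(); print(s['time'],s['tool_pos'])
from sim import sim
for brake in ([20,0,-20,-20,-10],[15,-10,-20,-20,-10],[10,-15,-25,-25,-12],[10,-20,-30,-30,-20,-10],[10,-20,-35,-35,-30,-20,-10]):
    o=sim([10,20,30,36,36]+brake); k=83*(5+len(brake))
    print(brake,o[k-1].round(3),o[k+np.array([250,500,1000,1900])][:,0].round(3))
E
```

```text
[[117.4, 96.8], [271.4, 84.6], [360.1, 84.6], [45.1, 13.4], [586.0, 13.1]]
[(3.95, 122.0, [(87, 149, 59, 2738)]), (4.0, 122.0, [(87, 149, 59, 2738)])]
4.05 [ 0.43817536 -0.17415523  0.2324821 ]
[20, 0, -20, -20, -10] [ 0.12  -0.016] [0.118 0.122 0.122 0.122]
[15, -10, -20, -20, -10] [ 0.12  -0.016] [0.118 0.122 0.122 0.122]
[10, -15, -25, -25, -12] [ 0.119 -0.04 ] [0.107 0.122 0.122 0.122]
[10, -20, -30, -30, -20, -10] [ 0.116 -0.038] [0.109 0.122 0.122 0.122]
[10, -20, -35, -35, -30, -20, -10] [ 0.116 -0.041] [0.108 0.122 0.122 0.122]
```

```bash
sed -i 's/f=-.7\*a/f=.7*a/; s/uf=u0; out/uf=u0; out/' sim.py; python3 - <<'E'
from sim import *
for brake in ([15,0],[10,-10,-10],[20,0,-20,-20,-10],[15,-10,-20,-20,-10],[10,-15,-25,-20,-10],[10,-10,-20,-30,-20]):
  for tau in (.02,.05):
    o=sim([10,20,30,36,36]+brake,tau=tau); k=83*5
    print(brake,tau,[tuple(o[k+j].round(3)) for j in (82,165,249,415,498)],o[k+np.array([750,1000,1500])][:,0].round(3),o[:k,0].min())
E
```

```text
[15, 0] 0.02 [(np.float64(0.113), np.float64(-0.112)), (np.float64(0.098), np.float64(-0.183)), (np.float64(0.085), np.float64(-0.134)), (np.float64(0.07), np.float64(-0.048)), (np.float64(0.068), np.float64(-0.008))] [0.074 0.099 0.122] 0.122
[15, 0] 0.05 [(np.float64(0.117), np.float64(-0.079)), (np.float64(0.106), np.float64(-0.149)), (np.float64(0.095), np.float64(-0.119)), (np.float64(0.083), np.float64(-0.028)), (np.float64(0.082), np.float64(0.01))] [0.095 0.122 0.122] 0.122
[10, -10, -10] 0.02 [(np.float64(0.111), np.float64(-0.154)), (np.float64(0.089), np.float64(-0.269)), (np.float64(0.068), np.float64(-0.223)), (np.float64(0.049), np.float64(-0.073)), (np.float64(0.044), np.float64(-0.043))] [0.042 0.049 0.096] 0.122
[10, -10, -10] 0.05 [(np.float64(0.115), np.float64(-0.113)), (np.float64(0.099), np.float64(-0.226)), (np.float64(0.081), np.float64(-0.206)), (np.float64(0.063), np.float64(-0.053)), (np.float64(0.06), np.float64(-0.014))] [0.064 0.084 0.122] 0.122
[20, 0, -20, -20, -10] 0.02 [(np.float64(0.116), np.float64(-0.07)), (np.float64(0.102), np.float64(-0.18)), (
[... 1282 characters left out ...]
98), np.float64(-0.26)), (np.float64(0.072), np.float64(-0.319)), (np.float64(0.031), np.float64(-0.169)), (np.float64(0.022), np.float64(-0.068))] [0.015 0.015 0.015] 0.122
[10, -10, -20, -30, -20] 0.02 [(np.float64(0.111), np.float64(-0.154)), (np.float64(0.089), np.float64(-0.269)), (np.float64(0.063), np.float64(-0.315)), (np.float64(0.009), np.float64(-0.255)), (np.float64(-0.001), np.float64(-0.086))] [-0.02  -0.038 -0.097] 0.122
[10, -10, -20, -30, -20] 0.05 [(np.float64(0.115), np.float64(-0.113)), (np.float64(0.099), np.float64(-0.226)), (np.float64(0.077), np.float64(-0.279)), (np.float64(0.028), np.float64(-0.243)), (np.float64(0.016), np.float64(-0.08))] [0.009 0.009 0.009] 0.122
```

>>> {"api": "apply_moves", "payload": {
  "series": [
    {"dx": 0,"dy": 10,"dz": 0,"turn": 0,"jaw": 1},
    {"dx": 0,"dy": 30,"dz": 0,"turn": 0,"jaw": 1},
    {"dx": 0,"dy": 60,"dz": 0,"turn": 0,"jaw": 1},
    {"dx": 0,"dy": 96,"dz": 0,"turn": 0,"jaw": 1},
    {"dx": 0,"dy": 132,"dz": 0,"turn": 0,"jaw": 1}
  ]
}}

```text
time: 4.47
tool_pos: [0.468, -0.3053, 0.2322]
tool_rot: [0.0, 0.994, 0.113, 0.0]
contact_force: [0.2, 0.6, -6.4]
gripper_width: 0.274
grasp_force: 59.9
```

>>> {"api": "apply_moves", "payload": {
  "series": [
    {"dx": 0,"dy": 13,"dz": 0,"turn": 0,"jaw": 1},
    {"dx": 0,"dy": 1,"dz": 0,"turn": 0,"jaw": 1},
    {"dx": 0,"dy": -21,"dz": 0,"turn": 0,"jaw": 1},
    {"dx": 0,"dy": -41,"dz": 0,"turn": 0,"jaw": 1},
    {"dx": 0,"dy": -51,"dz": 0,"turn": 0,"jaw": 1}
  ]
}}

```text
time: 4.88
tool_pos: [0.4557, -0.2519, 0.2316]
tool_rot: [-0.001, 0.994, 0.113, -0.001]
contact_force: [-0.5, 0.3, -8.2]
gripper_width: 0.273
grasp_force: 60.2
```

```bash
cat > m.py <<'E'
from h import *
from sim import sim
a=tool()[0]; r=roller(2); s=tool()[0]; print(r,a['tool_pos'],s['time'],s['tool_pos'])
y=r[1][1]/1000; v=(r[1][1]-r[0][1])/50; print('v',v); y+=v*.05
for d in (30,20,10,0,-10,-20,-30,-40):
    o=sim([d/2,d/2],y=y,v=v,tau=.04); print(d,o[[300,600,1000,1500],0].round(3))
E
python3 m.py
```

```text
[(4.883, 22.6, [(258, 299, 56, 1984)]), (4.933, 20.5, [(265, 299, 56, 1580)])] [ 0.45565183 -0.25192012  0.23155106] 4.9833 [ 0.45598199 -0.25211886  0.23185469]
v -0.04200000000000003
30 [0.029 0.029 0.036 0.063]
20 [0.022 0.022 0.022 0.022]
10 [0.017 0.017 0.017 0.017]
0 [0.014 0.014 0.014 0.014]
-10 [0.007 0.007 0.007 0.007]
-20 [-0. -0. -0. -0.]
-30 [-0.008 -0.008 -0.008 -0.008]
-40 [-0.016 -0.017 -0.017 -0.017]
```

```bash
python3 - <<'E'
s=open('h.py').read()
s=s.replace("        out.append((round(t","        if k:\n            L=min(a[0] for a in k);R=max(a[1] for a in k)-1\n            if R-L<58: x=L+31 if L<285 else (R-31 if R>345 else x)\n        out.append((round(t")
open('h.py','w').write(s)
from sim import sim
for y,v in ((.0085,-.08),(.009,-.07),(.008,-.09)):
  for d in (30,20,10,0,-10):
    print(y,v,d,sim([d/2,d/2],y=y,v=v,tau=.04)[[300,600,1000,1500],0].round(3))
E
```

```text
0.0085 -0.08 30 [ 0.006 -0.008 -0.016 -0.017]
0.0085 -0.08 20 [ 0.001 -0.012 -0.024 -0.04 ]
0.0085 -0.08 10 [-0.002 -0.01  -0.013 -0.013]
0.0085 -0.08 0 [-0.01  -0.022 -0.039 -0.086]
0.0085 -0.08 -10 [-0.017 -0.034 -0.066 -0.17 ]
0.009 -0.07 30 [ 0.009 -0.    -0.001 -0.001]
0.009 -0.07 20 [ 0.004 -0.006 -0.009 -0.009]
0.009 -0.07 10 [ 0.002 -0.001 -0.001 -0.001]
0.009 -0.07 0 [-0.006 -0.013 -0.015 -0.015]
0.009 -0.07 -10 [-0.014 -0.025 -0.042 -0.094]
0.008 -0.09 30 [ 0.003 -0.015 -0.035 -0.079]
0.008 -0.09 20 [-0.002 -0.018 -0.036 -0.081]
0.008 -0.09 10 [-0.006 -0.02  -0.036 -0.079]
0.008 -0.09 0 [-0.014 -0.031 -0.063 -0.163]
0.008 -0.09 -10 [-0.021 -0.043 -0.091 -0.246]
```

>>> {"api": "apply_moves", "payload": {
  "series": [
    {"dx": 0,"dy": 12,"dz": 0,"turn": 0,"jaw": 1}
  ]
}}

```text
time: 5.07
tool_pos: [0.4589, -0.2638, 0.2321]
tool_rot: [-0.0, 0.993, 0.114, -0.0]
contact_force: [0.1, 0.3, -7.7]
gripper_width: 0.273
grasp_force: 60.3
```

```bash
python3 m.py
```

```text
[(5.067, 14.2, [(261, 299, 56, 1854)]), (5.117, 14.8, [(260, 299, 56, 1878)])] [ 0.45893002 -0.26382745  0.23211156] 5.1667 [ 0.45943027 -0.26680179  0.23264931]
v 0.012000000000000028
30 [0.04  0.053 0.095 0.122]
20 [0.033 0.041 0.068 0.122]
10 [0.025 0.029 0.041 0.082]
0 [0.018 0.018 0.018 0.018]
-10 [0.018 0.029 0.05  0.115]
-20 [0.012 0.021 0.034 0.067]
-30 [0.005 0.011 0.013 0.013]
-40 [-0.003  0.001  0.001  0.001]
```

```bash
python3 m.py|head -2; python3 m.py | head -2
```

```text
[(5.167, 11.8, [(265, 299, 56, 1591)]), (5.217, 10.0, [(268, 299, 57, 1337)])] [ 0.45943027 -0.26680179  0.23264931] 5.2667 [ 0.45913065 -0.26569126  0.2323926 ]
v -0.03600000000000001
[(5.267, 8.2, [(271, 299, 57, 1172)]), (5.317, 7.0, [(273, 299, 57, 1066)])] [ 0.45913065 -0.26569126  0.2323926 ] 5.3667 [ 0.45895966 -0.26511501  0.23217585]
v -0.023999999999999987
```

```bash
python3 m.py|head -2; python3 - <<'E'
from h import *
print(roller(8)[-1]); grab('wrist','w3.png')
E
```

```text
[(5.367, 6.4, [(274, 299, 57, 1004)]), (5.417, 7.0, [(273, 299, 57, 1005)])] [ 0.45895966 -0.26511501  0.23217585] 5.4667 [ 0.4589532  -0.26478974  0.23218605]
v 0.011999999999999993
(5.817, 7.0, [(281, 299, 57, 818), (273, 299, 115, 182)])
```

View pics/w3.png

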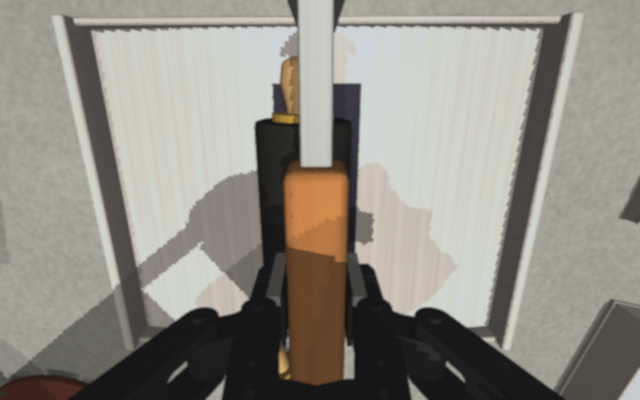

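```bash
python3 - <<'E'
from h import *
from scipy.optimize import least_squares
from scipy.ndimage import map_coordinates
d=np.load('last_top.npz'); p=dict(mtx=d['K'],camera_from_world=d['T']); g=cv2.GaussianBlur(cv2.cvtColor(d['px'],cv2.COLOR_RGB2GRAY).astype(float),(0,0),.7)
def W(L,q):
    c,s=np.cos(q[2]),np.sin(q[2]); return np.c_[L@np.array([[c,s],[-s,c]])+q[:2],np.full(len(L),.06)]
t=np.linspace(-.85,.85,40); E=[]
for n,sg in (('x',1),('x',-1),('y',1),('y',-1)):
    E.append((n,sg,np.c_[np.full(40,.18*sg),t*.23] if n=='x' else np.c_[t*.18,np.full(40,.23*sg)]))
q=np.array([.432,.305,.0614])
for it in range(3):
    P=[];N=[];Q=[]
    for n,sg,L in E:
        u=proj(p,W(L,q)); o=proj(p,W(L*np.array([1.02,1] if n=='x' else [1,1.02]),q))-u; o/=np.linalg.norm(o,axis=1)[:,None]
        r=np.arange(-4,4.01,.25); S=np.array([map_coordinates(g,[u[:,1]+o[:,1]*k,u[:,0]+o[:,0]*k],order=1) for k in r])
        G=np.diff(S,axis=0); k=r[G.argmax(0)]+.125; med=np.median(k); ok=(abs(k-med)<1)&(G.max(0)>4)
        print(n,sg,round(med,2),ok.sum(),S[:, 20].round()[::4].astype(int).tolist() if it==0 else '')
        P.append((u+o*k[:,None])[ok]);N.append(o[ok]);Q.append(L[ok])
    P,N,Q=map(np.vstack,(P,N,Q))
    q=least_squares(lambda q:((proj(p,W(Q,q))-P)*N).sum(1),q,loss='soft_l1').x; print(q)
print(delta([*q[:2],.2325],q[2]),state()['tool_pos'])
E
```

```text
x 1 -0.12 40 [96, 97, 99, 111, 135, 158, 166, 167, 168]
x -1 1.88 38 [96, 97, 98, 95, 93, 101, 117, 146, 163]
y 1 0.25 40 [92, 92, 93, 99, 117, 146, 164, 169, 169]
y -1 0.0 39 [96, 97, 100, 109, 128, 145, 152, 161, 170]
[0.42877679 0.30510207 0.0648575 ]
x 1 1.0 40 
x -1 0.88 39 
y 1 0.25 40 
y -1 0.12 40 
[0.42867886 0.30535171 0.06527645]
x 1 1.12 39 
x -1 0.88 39 
y 1 0.12 40 
y -1 0.12 40 
[0.42863262 0.30533318 0.06597814]
(array([ 9.860e+01, -5.621e+02, -2.000e-01]), np.float64(0.1609)) [ 0.45897216 -0.26457256  0.23233069]
```

>>> {"api": "apply_moves", "payload": {
  "series": [
    {"dx": 0,"dy": 0,"dz": -1,"turn": 0.005,"jaw": 1},
    {"dx": 0,"dy": 0,"dz": -2,"turn": 0.015,"jaw": 1},
    {"dx": 0,"dy": 0,"dz": -4,"turn": 0.03,"jaw": 1},
    {"dx": 0,"dy": 0,"dz": -6,"turn": 0.05,"jaw": 1},
    {"dx": 0,"dy": 0,"dz": -8,"turn": 0.072,"jaw": 1}
  ]
}}

```text
time: 6.33
tool_pos: [0.459, -0.2647, 0.2407]
tool_rot: [0.0, 0.997, 0.076, 0.0]
contact_force: [1.0, 0.1, -8.1]
gripper_width: 0.268
grasp_force: 60.3
```

>>> {"api": "apply_moves", "payload": {
  "series": [
    {"dx": 0,"dy": 0,"dz": -2,"turn": 0.022,"jaw": 1},
    {"dx": 0,"dy": 0,"dz": -4,"turn": 0.044,"jaw": 1},
    {"dx": 0,"dy": 0,"dz": -5,"turn": 0.064,"jaw": 1},
    {"dx": 0,"dy": 0,"dz": -6,"turn": 0.079,"jaw": 1},
    {"dx": 0,"dy": 0,"dz": -6,"turn": 0.088,"jaw": 1}
  ]
}}

```text
time: 6.75
tool_pos: [0.459, -0.2647, 0.2466]
tool_rot: [0.0, 0.999, 0.033, 0.0]
contact_force: [0.1, 0.3, -8.1]
gripper_width: 0.27
grasp_force: 60.3
```

```bash
python3 - <<'E'
from h import *
r=roller(2); print(r); s=state(); print(s['tool_pos'],s['time']); D,t=delta([.431,.3052,.2455],.065); print(D,t)
n=66; tt=np.arange(1,n+1)/n; q=tt-np.sin(2*np.pi*tt)/(2*np.pi); ty=-D[1]; print('peak acc',2*np.pi*abs(D[1])/1000/(n/12)**2)
for k in range(0,n,5):
    b=q[k-1] if k else 0; print((np.outer(q[k:k+5]-b,D[:2])).round(1).tolist())
E
```

```text
[(6.75, 7.3, [(273, 299, 57, 1057)]), (6.8, 7.2, [(273, 299, 57, 1053)])]
[ 0.45895748 -0.26461251  0.24629001] 6.85
[   9.9 -570.4    0.8] 0.0014
peak acc 0.11847698840380945
[[0.0, -0.0], [0.0, -0.1], [0.0, -0.4], [0.0, -0.8], [0.0, -1.6]]
[[0.0, -1.2], [0.0, -2.8], [0.1, -4.9], [0.1, -7.6], [0.2, -10.9]]
[[0.1, -4.0], [0.2, -8.7], [0.2, -14.1], [0.4, -20.3], [0.5, -27.3]]
[[0.1, -7.8], [0.3, -16.5], [0.4, -25.9], [0.6, -36.2], [0.8, -47.3]]
[[0.2, -11.9], [0.4, -24.5], [0.7, -37.8], [0.9, -51.8], [1.2, -66.4]]
[[0.3, -15.2], [0.5, -30.9], [0.8, -47.0], [1.1, -63.5], [1.4, -80.3]]
[[0.3, -17.0], [0.6, -34.2], [0.9, -51.5], [1.2, -68.8], [1.5, -86.0]]
[[0.3, -17.0], [0.6, -33.8], [0.9, -50.3], [1.2, -66.5], [1.4, -82.1]]
[[0.3, -15.2], [0.5, -29.8], [0.8, -43.8], [1.0, -57.1], [1.2, -69.7]]
[[0.2, -11.9], [0.4, -22.9], [0.6, -33.2], [0.7, -42.7], [0.9, -51.3]]
[[0.1, -7.8], [0.3, -14.8], [0.4, -21.0], [0.5, -26.5], [0.5, -31.2]]
[[0.1, -4.0], [0.1, -7.3], [0.2, -10.0], [0.2, -12.1], [0.2, -13.7]]
[[0.0, -1.2], [0.0, -1.9], [0.0, -2.4], [0.0, -2.7], [0.0, -2.8]]
[[0.0, -0.0]]
```

>>> {"api": "apply_moves", "payload": {
  "series": [
    {"dx": 0,"dy": -0.6,"dz": 0,"turn": 0,"jaw": 1},
    {"dx": 0,"dy": -1.8,"dz": 0,"turn": 0,"jaw": 1},
    {"dx": 0,"dy": -3.6,"dz": 0,"turn": 0,"jaw": 1},
    {"dx": 0.1,"dy": -6,"dz": 0,"turn": 0,"jaw": 1},
    {"dx": 0.2,"dy": -9,"dz": 0,"turn": 0,"jaw": 1}
  ]
}}

```text
time: 7.27
tool_pos: [0.4585, -0.2554, 0.2462]
tool_rot: [-0.0, 0.999, 0.033, -0.0]
contact_force: [-0.8, -0.5, -6.8]
gripper_width: 0.271
grasp_force: 60.2
```

>>> {"api": "apply_moves", "payload": {
  "series": [
    {"dx": 0.1,"dy": -3.6,"dz": 0,"turn": 0,"jaw": 1},
    {"dx": 0.1,"dy": -7.8,"dz": 0,"turn": 0,"jaw": 1},
    {"dx": 0.2,"dy": -12.6,"dz": 0,"turn": 0,"jaw": 1},
    {"dx": 0.3,"dy": -18,"dz": 0,"turn": 0,"jaw": 1},
    {"dx": 0.4,"dy": -24,"dz": 0,"turn": 0,"jaw": 1}
  ]
}}

```text
time: 7.68
tool_pos: [0.4573, -0.2311, 0.2463]
tool_rot: [-0.0, 0.999, 0.033, 0.0]
contact_force: [1.2, 0.6, -7.6]
gripper_width: 0.271
grasp_force: 60.2
```

>>> {"api": "apply_moves", "payload": {
  "series": [
    {"dx": 0.1,"dy": -6.6,"dz": 0,"turn": 0,"jaw": 1},
    {"dx": 0.2,"dy": -13.8,"dz": 0,"turn": 0,"jaw": 1},
    {"dx": 0.4,"dy": -21.6,"dz": 0,"turn": 0,"jaw": 1},
    {"dx": 0.5,"dy": -30,"dz": 0,"turn": 0,"jaw": 1},
    {"dx": 0.7,"dy": -39,"dz": 0,"turn": 0,"jaw": 1}
  ]
}}

```text
time: 8.1
tool_pos: [0.4554, -0.1918, 0.2463]
tool_rot: [-0.0, 0.999, 0.033, 0.0]
contact_force: [-0.4, 0.2, -8.2]
gripper_width: 0.27
grasp_force: 60.3
```

>>> {"api": "apply_moves", "payload": {
  "series": [
    {"dx": 0.2,"dy": -9.6,"dz": 0,"turn": 0,"jaw": 1},
    {"dx": 0.4,"dy": -19.8,"dz": 0,"turn": 0,"jaw": 1},
    {"dx": 0.5,"dy": -30.6,"dz": 0,"turn": 0,"jaw": 1},
    {"dx": 0.7,"dy": -42,"dz": 0,"turn": 0,"jaw": 1},
    {"dx": 0.9,"dy": -54,"dz": 0,"turn": 0,"jaw": 1}
  ]
}}

```text
time: 8.52
tool_pos: [0.4527, -0.1376, 0.2463]
tool_rot: [-0.0, 0.999, 0.033, 0.0]
contact_force: [0.5, -0.2, -7.8]
gripper_width: 0.268
grasp_force: 60.2
```

>>> {"api": "apply_moves", "payload": {
  "series": [
    {"dx": 0.2,"dy": -12.6,"dz": 0,"turn": 0,"jaw": 1},
    {"dx": 0.4,"dy": -25.8,"dz": 0,"turn": 0,"jaw": 1},
    {"dx": 0.7,"dy": -39.6,"dz": 0,"turn": 0,"jaw": 1},
    {"dx": 0.9,"dy": -54,"dz": 0,"turn": 0,"jaw": 1},
    {"dx": 1.2,"dy": -69,"dz": 0,"turn": 0,"jaw": 1}
  ]
}}

```text
time: 8.93
tool_pos: [0.4491, -0.0684, 0.2464]
tool_rot: [-0.0, 0.999, 0.033, 0.0]
contact_force: [0.2, -0.1, -7.6]
gripper_width: 0.272
grasp_force: 60.3
```

>>> {"api": "apply_moves", "payload": {
  "series": [
    {"dx": 0.3,"dy": -15,"dz": 0,"turn": 0,"jaw": 1},
    {"dx": 0.5,"dy": -30,"dz": 0,"turn": 0,"jaw": 1},
    {"dx": 0.8,"dy": -45,"dz": 0,"turn": 0,"jaw": 1},
    {"dx": 1.1,"dy": -60,"dz": 0,"turn": 0,"jaw": 1},
    {"dx": 1.3,"dy": -75,"dz": 0,"turn": 0,"jaw": 1}
  ]
}}

```text
time: 9.35
tool_pos: [0.4453, 0.0066, 0.2463]
tool_rot: [-0.0, 0.999, 0.034, 0.0]
contact_force: [0.0, -0.1, -9.2]
gripper_width: 0.263
grasp_force: 60.2
```

>>> {"api": "apply_moves", "payload": {
  "series": [
    {"dx": 0.3,"dy": -15,"dz": 0,"turn": 0,"jaw": 1},
    {"dx": 0.5,"dy": -29.6,"dz": 0,"turn": 0,"jaw": 1},
    {"dx": 0.8,"dy": -43.8,"dz": 0,"turn": 0,"jaw": 1},
    {"dx": 1,"dy": -57.6,"dz": 0,"turn": 0,"jaw": 1},
    {"dx": 1.2,"dy": -71,"dz": 0,"turn": 0,"jaw": 1}
  ]
}}

```text
time: 9.77
tool_pos: [0.4416, 0.0775, 0.2463]
tool_rot: [-0.0, 0.999, 0.034, 0.0]
contact_force: [-0.3, 0.1, -8.1]
gripper_width: 0.268
grasp_force: 60.3
```

>>> {"api": "apply_moves", "payload": {
  "series": [
    {"dx": 0.2,"dy": -13,"dz": 0,"turn": 0,"jaw": 1},
    {"dx": 0.5,"dy": -25.6,"dz": 0,"turn": 0,"jaw": 1},
    {"dx": 0.7,"dy": -37.8,"dz": 0,"turn": 0,"jaw": 1},
    {"dx": 0.9,"dy": -49.6,"dz": 0,"turn": 0,"jaw": 1},
    {"dx": 1.1,"dy": -61,"dz": 0,"turn": 0,"jaw": 1}
  ]
}}

```text
time: 10.18
tool_pos: [0.4385, 0.1383, 0.2463]
tool_rot: [-0.0, 0.999, 0.034, -0.0]
contact_force: [0.4, 0.2, -8.7]
gripper_width: 0.27
grasp_force: 60.2
```

>>> {"api": "apply_moves", "payload": {
  "series": [
    {"dx": 0.2,"dy": -11,"dz": 0,"turn": 0,"jaw": 1},
    {"dx": 0.4,"dy": -21.6,"dz": 0,"turn": 0,"jaw": 1},
    {"dx": 0.6,"dy": -31.8,"dz": 0,"turn": 0,"jaw": 1},
    {"dx": 0.7,"dy": -41.6,"dz": 0,"turn": 0,"jaw": 1},
    {"dx": 0.9,"dy": -51,"dz": 0,"turn": 0,"jaw": 1}
  ]
}}

```text
time: 10.6
tool_pos: [0.4365, 0.1889, 0.2463]
tool_rot: [0.0, 0.999, 0.033, -0.0]
contact_force: [0.4, 0.5, -7.8]
gripper_width: 0.272
grasp_force: 60.2
```

>>> {"api": "apply_moves", "payload": {
  "series": [
    {"dx": 0.2,"dy": -9,"dz": 0,"turn": 0,"jaw": 1},
    {"dx": 0.3,"dy": -17.6,"dz": 0,"turn": 0,"jaw": 1},
    {"dx": 0.5,"dy": -25.8,"dz": 0,"turn": 0,"jaw": 1},
    {"dx": 0.6,"dy": -33.6,"dz": 0,"turn": 0,"jaw": 1},
    {"dx": 0.7,"dy": -41,"dz": 0,"turn": 0,"jaw": 1}
  ]
}}

```text
time: 11.02
tool_pos: [0.4345, 0.2296, 0.2462]
tool_rot: [0.0, 0.999, 0.033, -0.0]
contact_force: [-1.2, 0.2, -7.6]
gripper_width: 0.268
grasp_force: 60.2
```

>>> {"api": "apply_moves", "payload": {
  "series": [
    {"dx": 0.1,"dy": -7,"dz": 0,"turn": 0,"jaw": 1},
    {"dx": 0.2,"dy": -13.6,"dz": 0,"turn": 0,"jaw": 1},
    {"dx": 0.3,"dy": -19.8,"dz": 0,"turn": 0,"jaw": 1},
    {"dx": 0.4,"dy": -25.6,"dz": 0,"turn": 0,"jaw": 1},
    {"dx": 0.5,"dy": -31,"dz": 0,"turn": 0,"jaw": 1}
  ]
}}

```text
time: 11.43
tool_pos: [0.433, 0.2603, 0.2463]
tool_rot: [0.0, 0.999, 0.033, -0.0]
contact_force: [-0.5, 0.3, -7.7]
gripper_width: 0.265
grasp_force: 60.2
```

>>> {"api": "apply_moves", "payload": {
  "series": [
    {"dx": 0.1,"dy": -5,"dz": 0,"turn": 0,"jaw": 1},
    {"dx": 0.2,"dy": -9.6,"dz": 0,"turn": 0,"jaw": 1},
    {"dx": 0.2,"dy": -13.8,"dz": 0,"turn": 0,"jaw": 1},
    {"dx": 0.3,"dy": -17.6,"dz": 0,"turn": 0,"jaw": 1},
    {"dx": 0.4,"dy": -21,"dz": 0,"turn": 0,"jaw": 1}
  ]
}}

```text
time: 11.85
tool_pos: [0.432, 0.281, 0.2463]
tool_rot: [0.0, 0.999, 0.033, -0.0]
contact_force: [-0.8, 0.5, -7.7]
gripper_width: 0.265
grasp_force: 62.8
```

>>> {"api": "apply_moves", "payload": {
  "series": [
    {"dx": 0,"dy": -3,"dz": 0,"turn": 0,"jaw": 1},
    {"dx": 0.1,"dy": -5.8,"dz": 0,"turn": 0,"jaw": 1},
    {"dx": 0.1,"dy": -8.5,"dz": 0,"turn": 0,"jaw": 1},
    {"dx": 0.2,"dy": -11,"dz": 0,"turn": 0,"jaw": 1},
    {"dx": 0.2,"dy": -13.4,"dz": 0,"turn": 0,"jaw": 1}
  ]
}}

```text
time: 12.27
tool_pos: [0.4313, 0.2944, 0.2463]
tool_rot: [0.0, 0.999, 0.033, -0.0]
contact_force: [0.5, -0.7, -7.6]
gripper_width: 0.269
grasp_force: 62.8
```

>>> {"api": "apply_moves", "payload": {
  "series": [
    {"dx": 0,"dy": -2.2,"dz": 0,"turn": 0,"jaw": 1},
    {"dx": 0.1,"dy": -4.1,"dz": 0,"turn": 0,"jaw": 1},
    {"dx": 0.1,"dy": -5.7,"dz": 0,"turn": 0,"jaw": 1},
    {"dx": 0.2,"dy": -7,"dz": 0,"turn": 0,"jaw": 1},
    {"dx": 0.2,"dy": -8,"dz": 0,"turn": 0,"jaw": 1}
  ]
}}

```text
time: 12.68
tool_pos: [0.431, 0.3023, 0.2463]
tool_rot: [0.0, 0.999, 0.033, -0.0]
contact_force: [-0.2, 0.7, -8.3]
gripper_width: 0.272
grasp_force: 62.8
```

```bash
python3 - <<'E'
from h import *
print(roller(2)); s=state(); print(s['tool_pos'],s['time'],s['contact_force']); print(delta([.431,.3052,.2455],.065))
grab('wrist','w4.png'); grab('top','t4.png')
a=cv2.imread('pics/w4.png'); b=cv2.imread('pics/t4.png')[120:320,120:440]
cv2.imwrite('pics/c4.png',np.vstack([cv2.resize(a,(480,300)),cv2.resize(b,(480,300))]))
E
```

```text
[(12.683, 122.3, [(87, 149, 59, 2725)]), (12.733, 122.3, [(87, 149, 59, 2729)])]
[0.43096914 0.30225992 0.24631464] 12.7833 [ 0.09767547 -0.12575316 -7.37379133]
(array([ 0.2, -2.9,  0.8]), np.float64(0.0019))
```

View pics/c4.png

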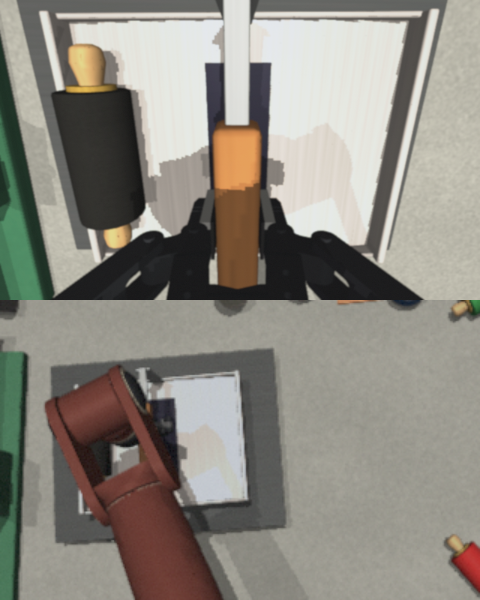

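```bash
python3 - <<'E'
from h import *
s=state(); print(s['ft_torque'],s['contact_force'],s['time'])
E
```

```text
[-0.46455478 -0.0485438  -0.01294649] [ 0.29439239 -0.11410733 -7.35601047] 12.8833
```

>>> {"api": "apply_moves", "payload": {
  "series": [
    {"dx": 0,"dy": 8,"dz": 0,"turn": 0,"jaw": 1},
    {"dx": 0,"dy": 24,"dz": 0,"turn": 0,"jaw": 1},
    {"dx": 0,"dy": 48,"dz": 0,"turn": 0,"jaw": 1},
    {"dx": 0,"dy": 80,"dz": 0,"turn": 0,"jaw": 1},
    {"dx": 0,"dy": 115,"dz": 0,"turn": 0,"jaw": 1}
  ]
}}

```text
time: 13.3
tool_pos: [0.4384, 0.1863, 0.2464]
tool_rot: [0.0, 0.999, 0.034, 0.0]
contact_force: [1.9, -1.1, -7.6]
gripper_width: 0.272
grasp_force: 62.7
```

>>> {"api": "apply_moves", "payload": {
  "series": [
    {"dx": 0,"dy": 35,"dz": 0,"turn": 0,"jaw": 1},
    {"dx": 0,"dy": 70,"dz": 0,"turn": 0,"jaw": 1},
    {"dx": 0,"dy": 105,"dz": 0,"turn": 0,"jaw": 1},
    {"dx": 0,"dy": 140,"dz": 0,"turn": 0,"jaw": 1},
    {"dx": 0,"dy": 175,"dz": 0,"turn": 0,"jaw": 1}
  ]
}}

```text
time: 13.72
tool_pos: [0.4501, 0.0106, 0.2468]
tool_rot: [0.0, 0.999, 0.033, 0.001]
contact_force: [1.3, -0.4, -7.9]
gripper_width: 0.267
grasp_force: 62.7
```

>>> {"api": "apply_moves", "payload": {
  "series": [
    {"dx": 0,"dy": 35,"dz": 0,"turn": 0,"jaw": 1},
    {"dx": 0,"dy": 70,"dz": 0,"turn": 0,"jaw": 1},
    {"dx": 0,"dy": 105,"dz": 0,"turn": 0,"jaw": 1},
    {"dx": 0,"dy": 140,"dz": 0,"turn": 0,"jaw": 1},
    {"dx": 0,"dy": 175,"dz": 0,"turn": 0,"jaw": 1}
  ]
}}

```text
time: 14.13
tool_pos: [0.4617, -0.1643, 0.2469]
tool_rot: [0.001, 0.999, 0.033, 0.001]
contact_force: [1.8, 0.7, -8.0]
gripper_width: 0.271
grasp_force: 62.7
```

>>> {"api": "apply_moves", "payload": {
  "series": [
    {"dx": 0,"dy": 35,"dz": 0,"turn": 0,"jaw": 1}
  ]
}}

```text
time: 14.22
tool_pos: [0.464, -0.1992, 0.2468]
tool_rot: [0.001, 0.999, 0.033, 0.001]
contact_force: [0.3, 0.6, -8.0]
gripper_width: 0.269
grasp_force: 62.7
```

>>> {"api": "apply_moves", "payload": {
  "series": [
    {"dx": 0,"dy": 14,"dz": 0,"turn": 0,"jaw": 1},
    {"dx": 0,"dy": 2,"dz": 0,"turn": 0,"jaw": 1},
    {"dx": 0,"dy": -19,"dz": 0,"turn": 0,"jaw": 1},
    {"dx": 0,"dy": -39,"dz": 0,"turn": 0,"jaw": 1},
    {"dx": 0,"dy": -49,"dz": 0,"turn": 0,"jaw": 1}
  ]
}}

```text
time: 14.63
tool_pos: [0.4607, -0.1462, 0.2463]
tool_rot: [-0.001, 0.999, 0.034, 0.0]
contact_force: [0.7, -0.1, -7.1]
gripper_width: 0.267
grasp_force: 62.9
```

```bash
python3 m.py
```

```text
[(14.633, 23.5, [(246, 298, 57, 2521)]), (14.683, 21.1, [(250, 297, 57, 2389)])] [ 0.46065476 -0.14622086  0.24625269] 14.7333 [ 0.46090772 -0.14653356  0.24638569]
v -0.04799999999999997
30 [0.027 0.027 0.032 0.052]
20 [0.021 0.02  0.02  0.02 ]
10 [0.016 0.016 0.016 0.016]
0 [0.013 0.013 0.013 0.013]
-10 [0.006 0.006 0.006 0.006]
-20 [-0.002 -0.002 -0.002 -0.002]
-30 [-0.01 -0.01 -0.01 -0.01]
-40 [-0.017 -0.022 -0.027 -0.042]
```

>>> {"api": "apply_moves", "payload": {
  "series": [
    {"dx": 0,"dy": -9,"dz": 0,"turn": 0,"jaw": 1},
    {"dx": 0,"dy": -18,"dz": 0,"turn": 0,"jaw": 1}
  ]
}}

```text
time: 14.9
tool_pos: [0.4599, -0.1298, 0.2465]
tool_rot: [0.0, 0.999, 0.033, 0.0]
contact_force: [-0.7, -0.9, -8.2]
gripper_width: 0.271
grasp_force: 62.8
```

```bash
python3 m.py
```

```text
[(14.9, 9.1, [(270, 299, 57, 1269)]), (14.95, 9.1, [(270, 299, 57, 1249)])] [ 0.45989121 -0.12975718  0.2464875 ] 15.0 [ 0.45979578 -0.12885411  0.24627647]
v 0.0
30 [0.029 0.03  0.037 0.068]
20 [0.021 0.021 0.021 0.021]
10 [0.014 0.014 0.014 0.014]
0 [0.009 0.009 0.009 0.009]
-10 [0.008 0.01  0.01  0.01 ]
-20 [0.001 0.002 0.002 0.002]
-30 [-0.007 -0.006 -0.006 -0.006]
-40 [-0.014 -0.014 -0.014 -0.014]
```

>>> {"api": "apply_moves", "payload": {
  "series": [
    {"dx": 0,"dy": -11,"dz": 0,"turn": 0,"jaw": 1},
    {"dx": 0,"dy": -22,"dz": 0,"turn": 0,"jaw": 1}
  ]
}}

```text
time: 15.17
tool_pos: [0.4584, -0.1075, 0.2463]
tool_rot: [-0.0, 0.999, 0.033, -0.0]
contact_force: [-0.5, 0.3, -8.4]
gripper_width: 0.263
grasp_force: 62.8
```

```bash
python3 m.py; python3 - <<'E'
from h import *
r=roller(6); print(r[::2])
for i in range(4):
    s=state(); print(s['ft_torque'],s['time']); grab_frame('wrist')
print(roller(1),s['tool_pos'],delta([.431,.3052,.2455],.065))
E
```

```text
[(15.167, 1.3, [(291, 298, 63, 170), (283, 298, 115, 102)]), (15.217, 1.9, [(289, 299, 61, 290), (282, 299, 115, 121)])] [ 0.45835668 -0.10746794  0.24626372] 15.2667 [ 0.45825543 -0.10635277  0.24617223]
v 0.011999999999999997
30 [0.024 0.026 0.03  0.046]
20 [0.017 0.017 0.017 0.017]
10 [0.01 0.01 0.01 0.01]
0 [0.003 0.003 0.003 0.003]
-10 [0.002 0.004 0.004 0.004]
-20 [-0.004 -0.003 -0.003 -0.003]
-30 [-0.011 -0.011 -0.011 -0.011]
-40 [-0.019 -0.018 -0.018 -0.018]
[(15.267, 5.5, [(276, 299, 59, 830)]), (15.367, 10.9, [(267, 299, 57, 1471)]), (15.467, 15.7, [(259, 299, 56, 1932)])]
[-0.07857887 -0.01868518 -0.01480598] 15.5667
[-0.09347355  0.04028204 -0.01274736] 15.6167
[-0.13597783 -0.0144737   0.02359713] 15.6667
[-0.12531143 -0.05158378 -0.01082987] 15.7167
[(15.767, 29.5, [(236, 294, 57, 2579)])] [ 0.45841744 -0.10819128  0.24628411] (array([ 1.000e-01, -4.142e+02,  7.000e-01]), np.float64(0.0015))
```

>>> {"api": "apply_moves", "payload": {
  "series": [
    {"dx": 0,"dy": 0,"dz": 0,"turn": 0,"jaw": 1},
    {"dx": 0,"dy": 0,"dz": 0,"turn": 0,"jaw": 1},
    {"dx": 0,"dy": 0,"dz": 0,"turn": 0,"jaw": 1},
    {"dx": 0,"dy": 0,"dz": 0,"turn": 0,"jaw": 1},
    {"dx": 0,"dy": 0,"dz": 0,"turn": 0,"jaw": 1}
  ]
}}

```text
time: 16.23
tool_pos: [0.4584, -0.108, 0.2463]
tool_rot: [0.0, 0.999, 0.033, 0.0]
contact_force: [-0.6, 0.9, -8.0]
gripper_width: 0.271
grasp_force: 62.8
```

>>> {"api": "apply_moves", "payload": {
  "series": [
    {"dx": 0,"dy": 0,"dz": 0,"turn": 0,"jaw": 1},
    {"dx": 0,"dy": 0,"dz": 0,"turn": 0,"jaw": 1},
    {"dx": 0,"dy": 0,"dz": 0,"turn": 0,"jaw": 1},
    {"dx": 0,"dy": 0,"dz": 0,"turn": 0,"jaw": 1},
    {"dx": 0,"dy": 0,"dz": 0,"turn": 0,"jaw": 1}
  ]
}}

```text
time: 16.65
tool_pos: [0.4584, -0.1079, 0.2463]
tool_rot: [0.0, 0.999, 0.033, -0.0]
contact_force: [-0.3, 0.8, -8.2]
gripper_width: 0.27
grasp_force: 64.0
```

>>> {"api": "apply_moves", "payload": {
  "series": [
    {"dx": 0,"dy": 0,"dz": 0,"turn": 0,"jaw": 1},
    {"dx": 0,"dy": 0,"dz": 0,"turn": 0,"jaw": 1},
    {"dx": 0,"dy": 0,"dz": 0,"turn": 0,"jaw": 1},
    {"dx": 0,"dy": 0,"dz": 0,"turn": 0,"jaw": 1},
    {"dx": 0,"dy": 0,"dz": 0,"turn": 0,"jaw": 1}
  ]
}}

```text
time: 17.07
tool_pos: [0.4584, -0.1079, 0.2463]
tool_rot: [0.0, 0.999, 0.033, 0.0]
contact_force: [-0.6, -1.5, -8.0]
gripper_width: 0.271
grasp_force: 64.1
```

```bash
cat > m.py <<'E'
from h import *
from sim import sim
import sys
n=int(sys.argv[1]) if len(sys.argv)>1 else 2
tx=state()['ft_torque'][0]; r=roller(n); s=tool()[0]
print([x[:2] for x in r],r[-1][2],'tx',round(tx,3),s['time'],s['tool_pos'].round(4))
E
python3 m.py
```

```text
[(17.067, 122.3), (17.117, 122.3)] [(87, 149, 59, 2747)] tx -0.491 17.1667 [ 0.4584 -0.1079  0.2463]
```

>>> {"api": "apply_moves", "payload": {
  "series": [
    {"dx": 0,"dy": 10,"dz": 0,"turn": 0,"jaw": 1},
    {"dx": 0,"dy": 30,"dz": 0,"turn": 0,"jaw": 1},
    {"dx": 0,"dy": 60,"dz": 0,"turn": 0,"jaw": 1},
    {"dx": 0,"dy": 96,"dz": 0,"turn": 0,"jaw": 1},
    {"dx": 0,"dy": 132,"dz": 0,"turn": 0,"jaw": 1}
  ]
}}

```text
time: 17.58
tool_pos: [0.4672, -0.2415, 0.2464]
tool_rot: [0.0, 0.999, 0.034, 0.0]
contact_force: [0.6, -0.2, -7.2]
gripper_width: 0.269
grasp_force: 64.1
```

>>> {"api": "apply_moves", "payload": {
  "series": [
    {"dx": 0,"dy": 14,"dz": 0,"turn": 0,"jaw": 1},
    {"dx": 0,"dy": 2,"dz": 0,"turn": 0,"jaw": 1},
    {"dx": 0,"dy": -19,"dz": 0,"turn": 0,"jaw": 1},
    {"dx": 0,"dy": -37,"dz": 0,"turn": 0,"jaw": 1},
    {"dx": 0,"dy": -45,"dz": 0,"turn": 0,"jaw": 1}
  ]
}}

```text
time: 18.0
tool_pos: [0.4639, -0.1933, 0.2459]
tool_rot: [-0.001, 0.999, 0.034, -0.0]
contact_force: [0.1, -0.3, -7.6]
gripper_width: 0.267
grasp_force: 64.2
```

```bash
python3 m.py 3
```

```text
[(18.0, 20.5), (18.05, 16.9), (18.1, 15.7)] [(259, 299, 56, 1963)] tx -0.092 18.15 [ 0.4643 -0.1946  0.2463]
```

```bash
python3 m.py 4
```

```text
[(18.15, 14.5), (18.2, 13.3), (18.25, 11.5), (18.3, 10.9)] [(267, 299, 56, 1504)] tx -0.136 18.35 [ 0.4643 -0.1953  0.2464]
```

```bash
python3 m.py 4; python3 m.py 2; python3 -c "
from h import *
print(delta([.431,.3052,.2455],.065))"
```

```text
[(18.35, 10.9), (18.4, 10.9), (18.45, 10.9), (18.5, 10.9)] [(267, 299, 56, 1478)] tx -0.068 18.55 [ 0.4642 -0.195   0.2463]
[(18.55, 10.9), (18.6, 10.9)] [(267, 299, 56, 1477)] tx -0.026 18.65 [ 0.4642 -0.1949  0.2463]
(array([ 1.000e-01, -5.012e+02,  8.000e-01]), np.float64(0.0015))
```

>>> {"api": "apply_moves", "payload": {
  "series": [
    {"dx": 0,"dy": -6,"dz": 0,"turn": 0,"jaw": 1},
    {"dx": 0,"dy": -12,"dz": 0,"turn": 0,"jaw": 1},
    {"dx": 0,"dy": -18,"dz": 0,"turn": 0,"jaw": 1},
    {"dx": 0,"dy": -24,"dz": 0,"turn": 0,"jaw": 1},
    {"dx": 0,"dy": -30,"dz": 0,"turn": 0,"jaw": 1}
  ]
}}

```text
time: 19.07
tool_pos: [0.4621, -0.1638, 0.2463]
tool_rot: [-0.0, 0.999, 0.034, 0.0]
contact_force: [-0.6, -0.1, -7.0]
gripper_width: 0.267
grasp_force: 64.2
```

```bash
python3 m.py 1
```

```text
[(19.067, 3.1)] [(287, 299, 61, 424), (280, 299, 115, 135)] tx 0.045 19.1167 [ 0.4621 -0.1629  0.2463]
```

>>> {"api": "apply_moves", "payload": {
  "series": [
    {"dx": 0,"dy": -6,"dz": 0,"turn": 0,"jaw": 1},
    {"dx": 0,"dy": -12,"dz": 0,"turn": 0,"jaw": 1},
    {"dx": 0,"dy": -18,"dz": 0,"turn": 0,"jaw": 1},
    {"dx": 0,"dy": -24,"dz": 0,"turn": 0,"jaw": 1},
    {"dx": 0,"dy": -30,"dz": 0,"turn": 0,"jaw": 1}
  ]
}}

```text
time: 19.53
tool_pos: [0.4602, -0.1342, 0.2463]
tool_rot: [-0.0, 0.999, 0.033, 0.0]
contact_force: [0.5, -0.5, -8.5]
gripper_width: 0.269
grasp_force: 64.3
```

```bash
python3 m.py 1
```

```text
[(19.533, 6.1)] [(275, 299, 58, 933)] tx 0.001 19.5833 [ 0.4601 -0.1332  0.2462]
```

>>> {"api": "apply_moves", "payload": {
  "series": [
    {"dx": 0,"dy": -7,"dz": 0,"turn": 0,"jaw": 1},
    {"dx": 0,"dy": -14,"dz": 0,"turn": 0,"jaw": 1},
    {"dx": 0,"dy": -21,"dz": 0,"turn": 0,"jaw": 1},
    {"dx": 0,"dy": -28,"dz": 0,"turn": 0,"jaw": 1},
    {"dx": 0,"dy": -35,"dz": 0,"turn": 0,"jaw": 1}
  ]
}}

```text
time: 20.0
tool_pos: [0.4578, -0.0992, 0.2463]
tool_rot: [-0.0, 0.999, 0.033, 0.0]
contact_force: [1.2, -0.2, -8.0]
gripper_width: 0.275
grasp_force: 64.2
```

>>> {"api": "apply_moves", "payload": {
  "series": [
    {"dx": 0,"dy": -7,"dz": 0,"turn": 0,"jaw": 1},
    {"dx": 0,"dy": -14,"dz": 0,"turn": 0,"jaw": 1},
    {"dx": 0,"dy": -21,"dz": 0,"turn": 0,"jaw": 1},
    {"dx": 0,"dy": -28,"dz": 0,"turn": 0,"jaw": 1},
    {"dx": 0,"dy": -35,"dz": 0,"turn": 0,"jaw": 1}
  ]
}}

```text
time: 20.42
tool_pos: [0.4555, -0.0643, 0.2463]
tool_rot: [-0.0, 0.999, 0.033, 0.0]
contact_force: [0.2, -0.5, -7.4]
gripper_width: 0.272
grasp_force: 64.2
```

```bash
python3 m.py 1
```

```text
[(20.417, 8.5)] [(271, 299, 56, 1231)] tx -0.05 20.4667 [ 0.4554 -0.0632  0.2463]
```

>>> {"api": "apply_moves", "payload": {
  "series": [
    {"dx": 0,"dy": -12,"dz": 0,"turn": 0,"jaw": 1},
    {"dx": 0,"dy": -24,"dz": 0,"turn": 0,"jaw": 1},
    {"dx": 0,"dy": -36,"dz": 0,"turn": 0,"jaw": 1},
    {"dx": 0,"dy": -48,"dz": 0,"turn": 0,"jaw": 1},
    {"dx": 0,"dy": -60,"dz": 0,"turn": 0,"jaw": 1}
  ]
}}

```text
time: 20.88
tool_pos: [0.4514, -0.0041, 0.2463]
tool_rot: [-0.0, 0.999, 0.033, 0.0]
contact_force: [-0.8, 0.0, -7.4]
gripper_width: 0.272
grasp_force: 64.2
```

>>> {"api": "apply_moves", "payload": {
  "series": [
    {"dx": 0,"dy": -12,"dz": 0,"turn": 0,"jaw": 1},
    {"dx": 0,"dy": -23.8,"dz": 0,"turn": 0,"jaw": 1},
    {"dx": 0,"dy": -35.3,"dz": 0,"turn": 0,"jaw": 1},
    {"dx": 0,"dy": -46.6,"dz": 0,"turn": 0,"jaw": 1},
    {"dx": 0,"dy": -57.6,"dz": 0,"turn": 0,"jaw": 1}
  ]
}}

```text
time: 21.3
tool_pos: [0.4474, 0.0535, 0.2463]
tool_rot: [-0.0, 0.999, 0.033, -0.0]
contact_force: [0.9, 0.3, -7.2]
gripper_width: 0.269
grasp_force: 64.2
```

>>> {"api": "apply_moves", "payload": {
  "series": [
    {"dx": 0,"dy": -10.8,"dz": 0,"turn": 0,"jaw": 1},
    {"dx": 0,"dy": -21.4,"dz": 0,"turn": 0,"jaw": 1},
    {"dx": 0,"dy": -31.7,"dz": 0,"turn": 0,"jaw": 1},
    {"dx": 0,"dy": -41.8,"dz": 0,"turn": 0,"jaw": 1},
    {"dx": 0,"dy": -51.6,"dz": 0,"turn": 0,"jaw": 1}
  ]
}}

```text
time: 21.72
tool_pos: [0.4442, 0.1048, 0.2463]
tool_rot: [-0.0, 0.999, 0.033, -0.0]
contact_force: [0.6, -0.2, -7.9]
gripper_width: 0.27
grasp_force: 64.2
```

```bash
python3 -c "
from h import *
s=state();print(s['ft_torque'],s['time'],s['tool_pos'])"
```

```text
[ 0.02381534  0.00997608 -0.02238883] 21.7167 [0.44417288 0.10482752 0.24631081]
```

>>> {"api": "apply_moves", "payload": {
  "series": [
    {"dx": 0,"dy": -9.6,"dz": 0,"turn": 0,"jaw": 1},
    {"dx": 0,"dy": -19,"dz": 0,"turn": 0,"jaw": 1},
    {"dx": 0,"dy": -28.1,"dz": 0,"turn": 0,"jaw": 1},
    {"dx": 0,"dy": -37,"dz": 0,"turn": 0,"jaw": 1},
    {"dx": 0,"dy": -45.6,"dz": 0,"turn": 0,"jaw": 1}
  ]
}}

```text
time: 22.13
tool_pos: [0.4411, 0.1502, 0.2463]
tool_rot: [0.0, 0.999, 0.033, -0.0]
contact_force: [0.2, -0.1, -8.0]
gripper_width: 0.271
grasp_force: 64.2
```

>>> {"api": "apply_moves", "payload": {
  "series": [
    {"dx": 0,"dy": -8.4,"dz": 0,"turn": 0,"jaw": 1},
    {"dx": 0,"dy": -16.6,"dz": 0,"turn": 0,"jaw": 1},
    {"dx": 0,"dy": -24.5,"dz": 0,"turn": 0,"jaw": 1},
    {"dx": 0,"dy": -32.2,"dz": 0,"turn": 0,"jaw": 1},
    {"dx": 0,"dy": -39.6,"dz": 0,"turn": 0,"jaw": 1}
  ]
}}

```text
time: 22.55
tool_pos: [0.4385, 0.1896, 0.2463]
tool_rot: [-0.0, 0.999, 0.033, -0.0]
contact_force: [0.2, -0.3, -7.6]
gripper_width: 0.267
grasp_force: 64.2
```

```bash
python3 m.py 1
```

```text
[(22.55, 8.5)] [(271, 299, 56, 1222)] tx 0.001 22.6 [0.4384 0.1907 0.2463]
```

>>> {"api": "apply_moves", "payload": {
  "series": [
    {"dx": 0,"dy": -7.6,"dz": 0,"turn": 0,"jaw": 1},
    {"dx": 0,"dy": -15,"dz": 0,"turn": 0,"jaw": 1},
    {"dx": 0,"dy": -22.1,"dz": 0,"turn": 0,"jaw": 1},
    {"dx": 0,"dy": -29,"dz": 0,"turn": 0,"jaw": 1},
    {"dx": 0,"dy": -35.5,"dz": 0,"turn": 0,"jaw": 1}
  ]
}}

```text
time: 23.02
tool_pos: [0.4361, 0.225, 0.2463]
tool_rot: [-0.0, 0.999, 0.033, -0.0]
contact_force: [-0.3, -0.2, -7.7]
gripper_width: 0.268
grasp_force: 64.2
```

>>> {"api": "apply_moves", "payload": {
  "series": [
    {"dx": 0,"dy": -6.3,"dz": 0,"turn": 0,"jaw": 1},
    {"dx": 0,"dy": -12.4,"dz": 0,"turn": 0,"jaw": 1},
    {"dx": 0,"dy": -18.2,"dz": 0,"turn": 0,"jaw": 1},
    {"dx": 0,"dy": -23.8,"dz": 0,"turn": 0,"jaw": 1},
    {"dx": 0,"dy": -29.2,"dz": 0,"turn": 0,"jaw": 1}
  ]
}}

```text
time: 23.43
tool_pos: [0.4342, 0.2539, 0.2463]
tool_rot: [0.0, 0.999, 0.033, -0.0]
contact_force: [0.3, 0.3, -8.3]
gripper_width: 0.268
grasp_force: 64.2
```

```bash
python3 m.py 1
```

```text
[(23.433, 18.1)] [(255, 299, 56, 2194)] tx -0.059 23.4833 [0.4341 0.2547 0.2463]
```

```bash
python3 - <<'E'
from sim import sim
import numpy as np
S={'30/2':[15,15],'40/3':[16,14,10],'51/4':[16,16,12,7],'51/6':[12,12,10,8,6,3],'60/5':[18,18,12,8,4],'45/5':[14,13,10,6,2],'40/5':[14,12,8,4,2],'51/8':[12,10,8,7,6,4,3,1],'60/9':[14,12,9,8,6,5,3,2,1]}
for n,q in S.items():
    print(n,[[tuple((sim([-x for x in q],y=y,v=v,u0=-.02,tau=.03)[[83*len(q),83*len(q)+300,1900],0]*1000).round()) for v in (.015,.03,.045)] for y in (.019,)])
E
```

```text
30/2 [[(np.float64(9.0), np.float64(22.0), np.float64(122.0)), (np.float64(11.0), np.float64(29.0), np.float64(122.0)), (np.float64(13.0), np.float64(37.0), np.float64(122.0))]]
40/3 [[(np.float64(6.0), np.float64(23.0), np.float64(122.0)), (np.float64(10.0), np.float64(32.0), np.float64(122.0)), (np.float64(13.0), np.float64(38.0), np.float64(122.0))]]
51/4 [[(np.float64(4.0), np.float64(20.0), np.float64(122.0)), (np.float64(9.0), np.float64(31.0), np.float64(122.0)), (np.float64(13.0), np.float64(41.0), np.float64(122.0))]]
51/6 [[(np.float64(15.0), np.float64(33.0), np.float64(122.0)), (np.float64(21.0), np.float64(44.0), np.float64(122.0)), (np.float64(26.0), np.float64(54.0), np.float64(122.0))]]
60/5 [[(np.float64(2.0), np.float64(16.0), np.float64(110.0)), (np.float64(8.0), np.float64(28.0), np.float64(122.0)), (np.float64(14.0), np.float64(41.0), np.float64(122.0))]]
45/5 [[(np.float64(13.0), np.float64(31.0), np.float64(122.0)), (np.float64(18.0), np.float64(42.0), np.float64(122.0)), (np.float64(23.0), np.float64(51.0), np.float64(122.0))]]
40/5 [[(np.float64(15.0), np.float64(33.0), np.float64(122.0)), (np.float64(20.0), np.float64(43.0), np.float64(122.0)), (np.float64(26.0), np.float64(54.0), np.float64(122.0))]]
51/8 [[(np.float64(21.0), np.float64(38.0), np.float64(122.0)), (np.float64(29.0), np.float64(54.0), np.float64(122.0)), (np.float64(37.0), np.float64(70.0), np.float64(122.0))]]
60/9 [[(np.float64(21.0), np.float64(37.0), np.float64(122.0)), (np.float64(30.0), np.float64(54.0), np.float64(122.0)), (np.float64(41.0), np.float64(77.0), np.float64(122.0))]]
```

```bash
python3 - <<'E'
from sim import sim
import numpy as np
S=[[25,25,20,10],[25,25,20,15,5],[30,30,20,10],[30,30,20,5],[30,30,25,10,5],[35,35,20,5],[35,35,25,10],[35,35,30,10],[35,35,35]]
for q in S:
    print(q,sum(q),[[tuple((sim([-x for x in q],y=.019,v=v,u0=-.02,tau=.03)[[83*len(q),83*len(q)+150,83*len(q)+300,1900],0]*1000).round().astype(int).tolist()) for v in (.015,.03,.045)]])
E
```

```text
[25, 25, 20, 10] 80 [[(-17, -12, -8, -7), (-12, -3, 4, 30), (-7, 4, 14, 122)]]
[25, 25, 20, 15, 5] 90 [[(-20, -16, -14, -14), (-13, -6, 0, 3), (-7, 4, 14, 122)]]
[30, 30, 20, 10] 90 [[(-25, -21, -20, -20), (-20, -13, -8, -7), (-14, -5, 3, 27)]]
[30, 30, 20, 5] 85 [[(-23, -19, -18, -18), (-17, -11, -7, -7), (-12, -3, 4, 20)]]
[30, 30, 25, 10, 5] 100 [[(-29, -27, -27, -67), (-22, -18, -16, -16), (-16, -8, -2, 0)]]
[35, 35, 20, 5] 95 [[(-30, -28, -28, -87), (-25, -21, -19, -19), (-20, -13, -8, -7)]]
[35, 35, 25, 10] 105 [[(-36, -35, -35, -180), (-31, -27, -25, -53), (-26, -18, -13, -12)]]
[35, 35, 30, 10] 110 [[(-40, -39, -40, -235), (-35, -31, -30, -103), (-29, -22, -18, -18)]]
[35, 35, 35] 105 [[(-35, -37, -37, -231), (-31, -31, -29, -103), (-27, -25, -19, -18)]]
```

>>> {"api": "apply_moves", "payload": {
  "series": [
    {"dx": 0,"dy": -30,"dz": 0,"turn": 0,"jaw": 1},
    {"dx": 0,"dy": -60,"dz": 0,"turn": 0,"jaw": 1},
    {"dx": 0,"dy": -80,"dz": 0,"turn": 0,"jaw": 1},
    {"dx": 0,"dy": -90,"dz": 0,"turn": 0,"jaw": 1}
  ]
}}

```text
time: 23.82
tool_pos: [0.4279, 0.3454, 0.2463]
tool_rot: [-0.001, 0.999, 0.034, -0.0]
contact_force: [-0.0, 0.1, -8.3]
gripper_width: 0.265
grasp_force: 64.3
```

```bash
python3 m.py 3
```

```text
[(23.817, -10.7), (23.867, -6.5), (23.917, -1.1)] [(333, 342, 61, 304), (333, 350, 115, 121)] tx 0.013 23.9667 [0.4281 0.3432 0.2461]
```

```bash
python3 - <<'E'
from sim import sim
import numpy as np
S=[[0],[8],[15],[20],[12,6],[16,8],[20,10],[20,15,5],[25,15,5]]
for q in S:
    print(q,sum(q),[[tuple((sim([-x for x in q],y=.003,v=v,u0=0,tau=.03)[[83*len(q),83*len(q)+150,83*len(q)+300,1900],0]*1000).round().astype(int).tolist()) for v in (.04,.06,.08,.1)]])
E
```

```text
[0] 0 [[(6, 10, 12, 14), (8, 15, 21, 122), (9, 20, 30, 122), (11, 25, 39, 122)]]
[8] 8 [[(3, 7, 11, 17), (4, 10, 17, 122), (6, 14, 23, 122), (7, 19, 31, 122)]]
[15] 15 [[(-1, 3, 7, 11), (1, 7, 15, 122), (3, 11, 22, 122), (4, 15, 29, 122)]]
[20] 20 [[(-3, -1, 4, 6), (-1, 4, 11, 122), (0, 8, 19, 122), (2, 13, 27, 122)]]
[12, 6] 18 [[(0, 5, 10, 16), (3, 9, 16, 122), (5, 14, 24, 122), (8, 18, 30, 122)]]
[16, 8] 24 [[(-4, 1, 6, 10), (-1, 7, 15, 122), (2, 12, 22, 122), (5, 17, 30, 122)]]
[20, 10] 30 [[(-7, -3, 1, 3), (-4, 3, 11, 122), (-1, 9, 20, 122), (2, 14, 27, 122)]]
[20, 15, 5] 40 [[(-11, -6, -4, -4), (-6, 1, 7, 27), (-1, 9, 20, 122), (3, 17, 32, 122)]]
[25, 15, 5] 45 [[(-15, -11, -9, -9), (-10, -3, 2, 6), (-5, 5, 15, 122), (0, 13, 27, 122)]]
```

>>> {"api": "apply_moves", "payload": {
  "series": [
    {"dx": 0,"dy": -25,"dz": 0,"turn": 0,"jaw": 1},
    {"dx": 0,"dy": -38,"dz": 0,"turn": 0,"jaw": 1},
    {"dx": 0,"dy": -42,"dz": 0,"turn": 0,"jaw": 1}
  ]
}}

```text
time: 24.22
tool_pos: [0.4255, 0.3857, 0.2463]
tool_rot: [-0.0, 0.999, 0.034, -0.0]
contact_force: [-0.5, -0.3, -8.1]
gripper_width: 0.268
grasp_force: 64.3
```

```bash
python3 m.py 3
```

```text
[(24.217, -4.7), (24.267, -0.5), (24.317, 0.7)] [(292, 298, 62, 150), (284, 299, 115, 105)] tx -0.073 24.3667 [0.4256 0.3844 0.2462]
```

```bash
python3 m.py 3
```

```text
[(24.367, 4.9), (24.417, 7.9), (24.467, 12.1)] [(265, 299, 56, 1553)] tx -0.011 24.5167 [0.4256 0.3842 0.2462]
```

>>> {"api": "apply_moves", "payload": {
  "series": [
    {"dx": 0,"dy": 8,"dz": 0,"turn": 0,"jaw": 1},
    {"dx": 0,"dy": 24,"dz": 0,"turn": 0,"jaw": 1},
    {"dx": 0,"dy": 48,"dz": 0,"turn": 0,"jaw": 1},
    {"dx": 0,"dy": 78,"dz": 0,"turn": 0,"jaw": 1},
    {"dx": 0,"dy": 108,"dz": 0,"turn": 0,"jaw": 1}
  ]
}}

```text
time: 24.93
tool_pos: [0.4323, 0.2748, 0.2461]
tool_rot: [0.001, 0.999, 0.034, -0.0]
contact_force: [0.5, -5.9, -4.1]
gripper_width: 0.267
grasp_force: 66.3
```

>>> {"api": "apply_moves", "payload": {
  "series": [
    {"dx": 0,"dy": 30,"dz": 0,"turn": 0,"jaw": 1},
    {"dx": 0,"dy": 60,"dz": 0,"turn": 0,"jaw": 1},
    {"dx": 0,"dy": 90,"dz": 0,"turn": 0,"jaw": 1},
    {"dx": 0,"dy": 120,"dz": 0,"turn": 0,"jaw": 1},
    {"dx": 0,"dy": 150,"dz": 0,"turn": 0,"jaw": 1}
  ]
}}

```text
time: 25.35
tool_pos: [0.4419, 0.1246, 0.2464]
tool_rot: [0.001, 0.999, 0.033, 0.0]
contact_force: [1.1, -0.4, -6.9]
gripper_width: 0.267
grasp_force: 65.9
```

>>> {"api": "apply_moves", "payload": {
  "series": [
    {"dx": 0,"dy": 30,"dz": 0,"turn": 0,"jaw": 1},
    {"dx": 0,"dy": 60,"dz": 0,"turn": 0,"jaw": 1},
    {"dx": 0,"dy": 90,"dz": 0,"turn": 0,"jaw": 1},
    {"dx": 0,"dy": 119,"dz": 0,"turn": 0,"jaw": 1},
    {"dx": 0,"dy": 144,"dz": 0,"turn": 0,"jaw": 1}
  ]
}}

```text
time: 25.77
tool_pos: [0.4512, -0.0194, 0.2466]
tool_rot: [0.001, 0.999, 0.032, 0.0]
contact_force: [1.5, 0.9, -9.4]
gripper_width: 0.266
grasp_force: 65.9
```

>>> {"api": "apply_moves", "payload": {
  "series": [
    {"dx": 0,"dy": 21,"dz": 0,"turn": 0,"jaw": 1},
    {"dx": 0,"dy": 38,"dz": 0,"turn": 0,"jaw": 1},
    {"dx": 0,"dy": 50,"dz": 0,"turn": 0,"jaw": 1},
    {"dx": 0,"dy": 58,"dz": 0,"turn": 0,"jaw": 1},
    {"dx": 0,"dy": 62,"dz": 0,"turn": 0,"jaw": 1}
  ]
}}

```text
time: 26.18
tool_pos: [0.456, -0.0792, 0.2464]
tool_rot: [0.0, 0.999, 0.033, 0.0]
contact_force: [0.6, 0.1, -8.0]
gripper_width: 0.267
grasp_force: 66.0
```

>>> {"api": "apply_moves", "payload": {
  "series": [
    {"dx": 0,"dy": 0,"dz": 0,"turn": 0,"jaw": 1},
    {"dx": 0,"dy": 0,"dz": 0,"turn": 0,"jaw": 1},
    {"dx": 0,"dy": 0,"dz": 0,"turn": 0,"jaw": 1},
    {"dx": 0,"dy": 0,"dz": 0,"turn": 0,"jaw": 1},
    {"dx": 0,"dy": 0,"dz": 0,"turn": 0,"jaw": 1}
  ]
}}

```text
time: 26.6
tool_pos: [0.4564, -0.0772, 0.2463]
tool_rot: [-0.0, 0.999, 0.034, -0.0]
contact_force: [-0.2, -0.2, -7.6]
gripper_width: 0.267
grasp_force: 66.0
```

```bash
python3 m.py 2
```

```text
[(26.6, 122.9), (26.65, 122.9)] [(86, 148, 58, 2773)] tx -0.438 26.7 [ 0.4564 -0.0774  0.2463]
```

>>> {"api": "apply_moves", "payload": {
  "series": [
    {"dx": 0,"dy": 10,"dz": 0,"turn": 0,"jaw": 1},
    {"dx": 0,"dy": 30,"dz": 0,"turn": 0,"jaw": 1},
    {"dx": 0,"dy": 60,"dz": 0,"turn": 0,"jaw": 1},
    {"dx": 0,"dy": 96,"dz": 0,"turn": 0,"jaw": 1},
    {"dx": 0,"dy": 132,"dz": 0,"turn": 0,"jaw": 1}
  ]
}}

```text
time: 27.12
tool_pos: [0.4652, -0.2114, 0.2465]
tool_rot: [0.0, 0.999, 0.034, 0.0]
contact_force: [1.5, 0.6, -9.0]
gripper_width: 0.268
grasp_force: 65.9
```

>>> {"api": "apply_moves", "payload": {
  "series": [
    {"dx": 0,"dy": 14,"dz": 0,"turn": 0,"jaw": 1},
    {"dx": 0,"dy": 2,"dz": 0,"turn": 0,"jaw": 1},
    {"dx": 0,"dy": -19,"dz": 0,"turn": 0,"jaw": 1},
    {"dx": 0,"dy": -38,"dz": 0,"turn": 0,"jaw": 1},
    {"dx": 0,"dy": -48,"dz": 0,"turn": 0,"jaw": 1}
  ]
}}

```text
time: 27.53
tool_pos: [0.4617, -0.1603, 0.246]
tool_rot: [-0.001, 0.999, 0.034, -0.0]
contact_force: [-0.1, 0.7, -6.7]
gripper_width: 0.27
grasp_force: 65.9
```

```bash
python3 m.py 5
```

```text
[(27.533, 16.3), (27.583, 12.1), (27.633, 9.1), (27.683, 7.3), (27.733, 4.9)] [(284, 299, 59, 631), (277, 299, 115, 157)] tx -0.07 27.7833 [ 0.4621 -0.1621  0.2464]
```

```bash
python3 m.py 8; python3 - <<'E'
from h import *
grab('wrist','w5.png'); print(delta([.431,.3052,.2455],.065),state()['time'])
E
```

```text
[(27.783, 3.1), (27.833, 1.3), (27.883, 1.3), (27.933, 0.4), (27.983, -13.7), (28.033, 0.7), (28.083, 0.1), (28.133, -0.5)] [(333, 341, 61, 256), (333, 349, 114, 107)] tx -0.029 28.1833 [ 0.462  -0.1619  0.2463]
(array([ 1.000e-01, -4.681e+02,  8.000e-01]), np.float64(0.0016)) 28.2333
```

View pics/w5.png

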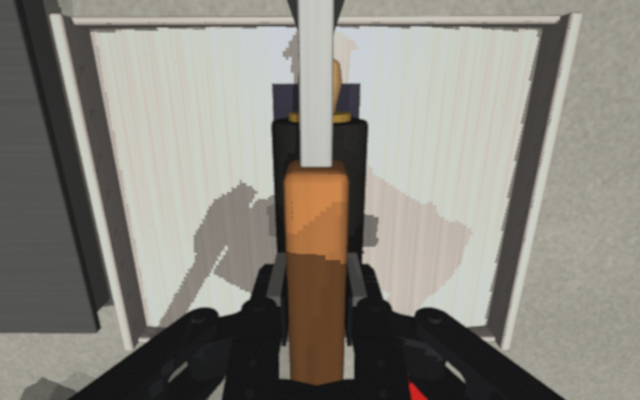

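```bash
cat > m2.py <<'E'
from h import *
import sys
def body(px):
    d=(px[128:150].max(2)<70)
    c=np.where(d.mean(0)>.6)[0]; c=c[(c>60)&(c<580)]; L,R=c.min(),c.max()
    x=L+47 if 273-L>R-360 else R-47
    return round((316-x)/1.55,1),int(L),int(R)
if __name__=='__main__':
    for i in range(int(sys.argv[1])):
        s=state(); p=grab('wrist'); print(s['time'].__round__(3),body(p['pixels']),s['tool_pos'].round(4),s['ft_torque'][0].round(3))
E
python3 - <<'E'
import cv2; from m2 import body
for f in ('w3','w5'): print(body(cv2.imread(f'pics/{f}.png')))
E
python3 m2.py 2
```

```text
(np.float64(8.4), 256, 356)
(np.float64(134.2), 61, 528)
28.233 (np.float64(134.2), 61, 529) [ 0.462  -0.1618  0.2463] 0.02
28.283 (np.float64(134.2), 61, 529) [ 0.462  -0.1618  0.2463] 0.035
```

```bash
sed -i 's/(c>60)&(c<580)/(c>160)\&(c<480)/' m2.py; python3 -c "
import cv2; from m2 import body
for f in ('w3','w5'): print(body(cv2.imread(f'pics/{f}.png')))"
```

```text
(np.float64(8.4), 256, 356)
(np.float64(-1.3), 273, 365)
```

>>> {"api": "apply_moves", "payload": {
  "series": [
    {"dx": 0,"dy": -3,"dz": 0,"turn": 0,"jaw": 1},
    {"dx": 0,"dy": -6,"dz": 0,"turn": 0,"jaw": 1},
    {"dx": 0,"dy": -9,"dz": 0,"turn": 0,"jaw": 1},
    {"dx": 0,"dy": -12,"dz": 0,"turn": 0,"jaw": 1},
    {"dx": 0,"dy": -15,"dz": 0,"turn": 0,"jaw": 1}
  ]
}}

```text
time: 28.75
tool_pos: [0.461, -0.1463, 0.2463]
tool_rot: [-0.0, 0.999, 0.034, 0.0]
contact_force: [-0.4, 1.1, -8.0]
gripper_width: 0.266
grasp_force: 65.9
```

>>> {"api": "apply_moves", "payload": {
  "series": [
    {"dx": 0,"dy": -6,"dz": 0,"turn": 0,"jaw": 1},
    {"dx": 0,"dy": -12,"dz": 0,"turn": 0,"jaw": 1},
    {"dx": 0,"dy": -18,"dz": 0,"turn": 0,"jaw": 1},
    {"dx": 0,"dy": -24,"dz": 0,"turn": 0,"jaw": 1},
    {"dx": 0,"dy": -30,"dz": 0,"turn": 0,"jaw": 1}
  ]
}}

```text
time: 29.17
tool_pos: [0.4589, -0.116, 0.2463]
tool_rot: [-0.0, 0.999, 0.034, 0.0]
contact_force: [-0.2, 0.2, -8.2]
gripper_width: 0.27
grasp_force: 65.9
```

>>> {"api": "apply_moves", "payload": {
  "series": [
    {"dx": 0,"dy": -6,"dz": 0,"turn": 0,"jaw": 1},
    {"dx": 0,"dy": -12,"dz": 0,"turn": 0,"jaw": 1},
    {"dx": 0,"dy": -18,"dz": 0,"turn": 0,"jaw": 1},
    {"dx": 0,"dy": -24,"dz": 0,"turn": 0,"jaw": 1},
    {"dx": 0,"dy": -30,"dz": 0,"turn": 0,"jaw": 1}
  ]
}}

```text
time: 29.58
tool_pos: [0.457, -0.0862, 0.2463]
tool_rot: [-0.0, 0.999, 0.033, 0.0]
contact_force: [0.1, 0.4, -8.5]
gripper_width: 0.267
grasp_force: 65.9
```

>>> {"api": "apply_moves", "payload": {
  "series": [
    {"dx": 0,"dy": -6,"dz": 0,"turn": 0,"jaw": 1},
    {"dx": 0,"dy": -12,"dz": 0,"turn": 0,"jaw": 1},
    {"dx": 0,"dy": -18,"dz": 0,"turn": 0,"jaw": 1},
    {"dx": 0,"dy": -24,"dz": 0,"turn": 0,"jaw": 1},
    {"dx": 0,"dy": -30,"dz": 0,"turn": 0,"jaw": 1}
  ]
}}

```text
time: 30.0
tool_pos: [0.4549, -0.0563, 0.2463]
tool_rot: [-0.0, 0.999, 0.033, -0.0]
contact_force: [0.1, -0.2, -9.4]
gripper_width: 0.265
grasp_force: 65.9
```

```bash
python3 m2.py 1
```

```text
30.0 (np.float64(-38.7), 276, 423) [ 0.4549 -0.0563  0.2463] 0.151
```

```bash
python3 - <<'E'
from sim import sim
import numpy as np
for q in ([20,20,20,10],[25,25,15,5],[25,25,20,10],[30,30,20,5],[30,30,25,10],[30,30,30,15,5],[35,35,35,15,5]):
    print(q,sum(q),[tuple((sim(q,y=-.041,v=v,u0=-.02,tau=.03)[[83*len(q),83*len(q)+150,83*len(q)+300,83*len(q)+800],0]*1000).round().astype(int).tolist()) for v in (-.1,-.07,-.04,-.02)])
E
```

```text
[20, 20, 20, 10] 70 [(-39, -63, -94, -291), (-29, -47, -71, -215), (-19, -32, -49, -141), (-12, -22, -35, -99)]
[25, 25, 15, 5] 70 [(-36, -59, -88, -267), (-27, -45, -67, -200), (-17, -29, -43, -122), (-10, -18, -28, -71)]
[25, 25, 20, 10] 80 [(-32, -54, -83, -259), (-21, -38, -59, -182), (-11, -23, -37, -109), (-4, -13, -23, -64)]
[30, 30, 20, 5] 85 [(-26, -49, -75, -236), (-16, -32, -51, -155), (-6, -16, -27, -77), (1, -5, -11, -26)]
[30, 30, 25, 10] 95 [(-21, -41, -67, -215), (-10, -25, -43, -137), (0, -10, -21, -66), (7, 1, -5, -14)]
[30, 30, 30, 15, 5] 110 [(-22, -44, -71, -225), (-9, -26, -44, -141), (4, -5, -15, -44), (14, 8, 5, 4)]
[35, 35, 35, 15, 5] 125 [(-10, -30, -52, -171), (3, -11, -25, -82), (17, 10, 5, 4), (26, 23, 22, 23)]
```

>>> {"api": "apply_moves", "payload": {
  "series": [
    {"dx": 0,"dy": 30,"dz": 0,"turn": 0,"jaw": 1},
    {"dx": 0,"dy": 65,"dz": 0,"turn": 0,"jaw": 1},
    {"dx": 0,"dy": 100,"dz": 0,"turn": 0,"jaw": 1},
    {"dx": 0,"dy": 130,"dz": 0,"turn": 0,"jaw": 1},
    {"dx": 0,"dy": 155,"dz": 0,"turn": 0,"jaw": 1}
  ]
}}

```text
time: 30.47
tool_pos: [0.4653, -0.214, 0.2465]
tool_rot: [0.001, 0.999, 0.033, 0.0]
contact_force: [0.7, -0.5, -8.8]
gripper_width: 0.268
grasp_force: 65.9
```

>>> {"api": "apply_moves", "payload": {
  "series": [
    {"dx": 0,"dy": 20,"dz": 0,"turn": 0,"jaw": 1},
    {"dx": 0,"dy": 35,"dz": 0,"turn": 0,"jaw": 1},
    {"dx": 0,"dy": 45,"dz": 0,"turn": 0,"jaw": 1},
    {"dx": 0,"dy": 52,"dz": 0,"turn": 0,"jaw": 1},
    {"dx": 0,"dy": 57,"dz": 0,"turn": 0,"jaw": 1}
  ]
}}

```text
time: 30.88
tool_pos: [0.4693, -0.2688, 0.2463]
tool_rot: [0.0, 0.999, 0.033, -0.0]
contact_force: [-0.9, 0.3, -7.4]
gripper_width: 0.268
grasp_force: 65.9
```

```bash
python3 m2.py 3
```

```text
30.883 (np.float64(69.7), 161, 347) [ 0.4693 -0.2688  0.2463] -0.373
30.933 (np.float64(69.7), 161, 346) [ 0.4693 -0.2693  0.2463] -0.528
30.983 (np.float64(69.7), 161, 347) [ 0.4693 -0.2685  0.2463] -0.384
```

```bash
python3 - <<'E'
from h import *
s,M=tool(); print(s['joint_pos'].round(3),s['tool_pos'],s['time'])
print(np.degrees(np.arctan2(M[1,1],M[0,1])), M.round(3).tolist())
E
```

```text
[-0.657 -0.148  1.813  0.     1.476  0.847] [ 0.46927173 -0.26805783  0.24632709] 31.0333
-86.14773803835986 [[0.998, 0.067, 0.0], [0.067, -0.998, 0.0], [0.0, -0.0, -1.0]]
```

>>> {"api": "apply_moves", "payload": {
  "series": [
    {"dx": 0,"dy": 0,"dz": 0,"turn": -0.06,"jaw": 1},
    {"dx": 0,"dy": 0,"dz": 0,"turn": -0.16,"jaw": 1},
    {"dx": 0,"dy": 0,"dz": 0,"turn": -0.27,"jaw": 1},
    {"dx": 0,"dy": 0,"dz": 0,"turn": -0.38,"jaw": 1},
    {"dx": 0,"dy": 0,"dz": 0,"turn": -0.49,"jaw": 1}
  ]
}}

```text
time: 31.45
tool_pos: [0.4695, -0.2674, 0.2464]
tool_rot: [0.0, 0.961, 0.278, 0.0]
contact_force: [0.4, -0.0, -7.5]
gripper_width: 0.267
grasp_force: 65.9
```

>>> {"api": "apply_moves", "payload": {
  "series": [
    {"dx": 0,"dy": 0,"dz": 0,"turn": -0.11,"jaw": 1},
    {"dx": 0,"dy": 0,"dz": 0,"turn": -0.22,"jaw": 1},
    {"dx": 0,"dy": 0,"dz": 0,"turn": -0.33,"jaw": 1},
    {"dx": 0,"dy": 0,"dz": 0,"turn": -0.44,"jaw": 1},
    {"dx": 0,"dy": 0,"dz": 0,"turn": -0.55,"jaw": 1}
  ]
}}

```text
time: 31.87
tool_pos: [0.4696, -0.2673, 0.2465]
tool_rot: [0.0, 0.849, 0.528, 0.001]
contact_force: [-0.9, -0.3, -8.9]
gripper_width: 0.267
grasp_force: 65.9
```

>>> {"api": "apply_moves", "payload": {
  "series": [
    {"dx": 0,"dy": 0,"dz": 0,"turn": -0.11,"jaw": 1},
    {"dx": 0,"dy": 0,"dz": 0,"turn": -0.22,"jaw": 1},
    {"dx": 0,"dy": 0,"dz": 0,"turn": -0.33,"jaw": 1},
    {"dx": 0,"dy": 0,"dz": 0,"turn": -0.41,"jaw": 1},
    {"dx": 0,"dy": 0,"dz": 0,"turn": -0.464,"jaw": 1}
  ]
}}

```text
time: 32.28
tool_pos: [0.4696, -0.2672, 0.2465]
tool_rot: [0.0, 0.705, 0.709, 0.001]
contact_force: [0.2, 0.4, -8.9]
gripper_width: 0.265
grasp_force: 65.9
```

>>> {"api": "apply_moves", "payload": {
  "series": [
    {"dx": 0,"dy": -5,"dz": 0,"turn": 0,"jaw": 1},
    {"dx": 0,"dy": -15,"dz": 0,"turn": 0,"jaw": 1},
    {"dx": 0,"dy": -30,"dz": 0,"turn": 0,"jaw": 1},
    {"dx": 0,"dy": -49,"dz": 0,"turn": 0,"jaw": 1},
    {"dx": 0,"dy": -68,"dz": 0,"turn": 0,"jaw": 1}
  ]
}}

```text
time: 32.7
tool_pos: [0.3999, -0.2676, 0.2461]
tool_rot: [-0.0, 0.707, 0.707, 0.0]
contact_force: [-0.0, 0.3, -7.2]
gripper_width: 0.265
grasp_force: 65.9
```

>>> {"api": "apply_moves", "payload": {
  "series": [
    {"dx": 0,"dy": -18,"dz": 0,"turn": 0,"jaw": 1},
    {"dx": 0,"dy": -32,"dz": 0,"turn": 0,"jaw": 1},
    {"dx": 0,"dy": -42,"dz": 0,"turn": 0,"jaw": 1},
    {"dx": 0,"dy": -48,"dz": 0,"turn": 0,"jaw": 1},
    {"dx": 0,"dy": -51,"dz": 0,"turn": 0,"jaw": 1}
  ]
}}

```text
time: 33.12
tool_pos: [0.3494, -0.2682, 0.2464]
tool_rot: [0.0, 0.707, 0.707, 0.0]
contact_force: [-0.3, 0.2, -7.9]
gripper_width: 0.269
grasp_force: 65.9
```

>>> {"api": "apply_moves", "payload": {
  "series": [
    {"dx": 0,"dy": 0,"dz": 0,"turn": 0,"jaw": 1},
    {"dx": 0,"dy": 0,"dz": 0,"turn": 0,"jaw": 1},
    {"dx": 0,"dy": 0,"dz": 0,"turn": 0,"jaw": 1}
  ]
}}

```text
time: 33.37
tool_pos: [0.3506, -0.2684, 0.2464]
tool_rot: [0.0, 0.707, 0.707, 0.0]
contact_force: [-0.5, -0.0, -7.9]
gripper_width: 0.267
grasp_force: 65.9
```

```bash
python3 m.py 2; python3 -c "
from h import *
s,M=tool();print(M.round(4).tolist(),s['joint_pos'].round(3),s['ft_torque'])"
```

```text
[(33.367, 120.9), (33.417, 121.2)] [(87, 146, 57, 2686)] tx 0.012 33.4667 [ 0.3506 -0.2684  0.2463]
[[-0.0005, 1.0, 0.0], [1.0, 0.0005, 0.0003], [0.0003, 0.0, -1.0]] [-0.822 -0.41   2.024  0.     1.527 -0.823] [-0.020183   -0.48073775 -0.00871424]
```

Roller at the rail, tray turned 90°. Launch along tray −y (outward).

>>> {"api": "apply_moves", "payload": {
  "series": [
    {"dx": 0,"dy": 10,"dz": 0,"turn": 0,"jaw": 1},
    {"dx": 0,"dy": 30,"dz": 0,"turn": 0,"jaw": 1},
    {"dx": 0,"dy": 60,"dz": 0,"turn": 0,"jaw": 1},
    {"dx": 0,"dy": 96,"dz": 0,"turn": 0,"jaw": 1},
    {"dx": 0,"dy": 132,"dz": 0,"turn": 0,"jaw": 1}
  ]
}}

```text
time: 33.88
tool_pos: [0.4845, -0.2682, 0.246]
tool_rot: [0.0, 0.707, 0.707, 0.0]
contact_force: [-1.0, -0.6, -6.9]
gripper_width: 0.264
grasp_force: 66.0
```

>>> {"api": "apply_moves", "payload": {
  "series": [
    {"dx": 0,"dy": 14,"dz": 0,"turn": 0,"jaw": 1},
    {"dx": 0,"dy": 2,"dz": 0,"turn": 0,"jaw": 1},
    {"dx": 0,"dy": -19,"dz": 0,"turn": 0,"jaw": 1},
    {"dx": 0,"dy": -38,"dz": 0,"turn": 0,"jaw": 1},
    {"dx": 0,"dy": -48,"dz": 0,"turn": 0,"jaw": 1}
  ]
}}

```text
time: 34.3
tool_pos: [0.4335, -0.2681, 0.2455]
tool_rot: [-0.001, 0.707, 0.707, -0.0]
contact_force: [-0.1, 0.3, -8.6]
gripper_width: 0.266
grasp_force: 66.0
```

```bash
python3 m.py 4; python3 m2.py 1
```

```text
[(34.3, 11.6), (34.35, 6.8), (34.4, 4.4), (34.45, 1.5)] [(282, 299, 58, 696), (280, 296, 116, 92)] tx 0.001 34.5 [ 0.4347 -0.2685  0.2464]
34.5 (np.float64(5.2), 261, 356) [ 0.4347 -0.2685  0.2464] -0.008
```

```bash
python3 m2.py 6
```

```text
34.55 (np.float64(2.6), 265, 357) [ 0.4348 -0.2685  0.2464] 0.018
34.6 (np.float64(0.6), 268, 360) [ 0.4348 -0.2685  0.2464] 0.044
34.65 (np.float64(0.0), 270, 363) [ 0.4348 -0.2685  0.2464] -0.024
34.7 (np.float64(-1.3), 273, 365) [ 0.4347 -0.2685  0.2464] 0.018
34.75 (np.float64(-2.6), 275, 367) [ 0.4346 -0.2684  0.2463] -0.024
34.8 (np.float64(-3.9), 275, 369) [ 0.4345 -0.2684  0.2462] -0.053
```

```bash
python3 m2.py 6
```

```text
34.85 (np.float64(-5.2), 275, 371) [ 0.4344 -0.2684  0.2462] 0.019
34.9 (np.float64(-5.8), 275, 372) [ 0.4343 -0.2684  0.2463] -0.055
34.95 (np.float64(-6.5), 275, 373) [ 0.4343 -0.2684  0.2463] -0.005
35.0 (np.float64(-7.1), 275, 374) [ 0.4342 -0.2684  0.2463] -0.005
35.05 (np.float64(-7.7), 275, 375) [ 0.4342 -0.2684  0.2463] -0.003
35.1 (np.float64(-8.4), 275, 376) [ 0.4342 -0.2684  0.2463] -0.019
```

```bash
python3 m2.py 3
```

```text
35.15 (np.float64(-8.4), 275, 376) [ 0.4342 -0.2684  0.2463] -0.014
35.2 (np.float64(-8.4), 275, 376) [ 0.4341 -0.2684  0.2463] 0.039
35.25 (np.float64(-9.0), 275, 377) [ 0.4341 -0.2684  0.2463] -0.001
```

>>> {"api": "apply_moves", "payload": {
  "series": [
    {"dx": 1.5,"dy": 0,"dz": 0,"turn": 0,"jaw": 1},
    {"dx": 4.5,"dy": 0,"dz": 0,"turn": 0,"jaw": 1},
    {"dx": 9,"dy": 0,"dz": 0,"turn": 0,"jaw": 1},
    {"dx": 15,"dy": 0,"dz": 0,"turn": 0,"jaw": 1},
    {"dx": 22.5,"dy": 0,"dz": 0,"turn": 0,"jaw": 1}
  ]
}}

```text
time: 35.72
tool_pos: [0.4341, -0.2454, 0.2463]
tool_rot: [-0.0, 0.707, 0.707, 0.0]
contact_force: [0.3, -0.5, -7.3]
gripper_width: 0.267
grasp_force: 66.0
```

```bash
python3 m2.py 1
```

```text
35.717 (np.float64(-9.0), 275, 377) [ 0.4341 -0.2454  0.2463] 0.062
```

>>> {"api": "apply_moves", "payload": {
  "series": [
    {"dx": 8,"dy": 0,"dz": 0,"turn": 0,"jaw": 1},
    {"dx": 18,"dy": 0,"dz": 0,"turn": 0,"jaw": 1},
    {"dx": 30,"dy": 0,"dz": 0,"turn": 0,"jaw": 1},
    {"dx": 43,"dy": 0,"dz": 0,"turn": 0,"jaw": 1},
    {"dx": 58,"dy": 0,"dz": 0,"turn": 0,"jaw": 1}
  ]
}}

```text
time: 36.18
tool_pos: [0.4341, -0.1867, 0.2463]
tool_rot: [0.0, 0.707, 0.707, 0.0]
contact_force: [0.7, 0.1, -7.6]
gripper_width: 0.264
grasp_force: 66.0
```

>>> {"api": "apply_moves", "payload": {
  "series": [
    {"dx": 16,"dy": 0,"dz": 0,"turn": 0,"jaw": 1},
    {"dx": 32,"dy": 0,"dz": 0,"turn": 0,"jaw": 1},
    {"dx": 48,"dy": 0,"dz": 0,"turn": 0,"jaw": 1},
    {"dx": 64,"dy": 0,"dz": 0,"turn": 0,"jaw": 1},
    {"dx": 80,"dy": 0,"dz": 0,"turn": 0,"jaw": 1}
  ]
}}

```text
time: 36.6
tool_pos: [0.4338, -0.1061, 0.2463]
tool_rot: [-0.0, 0.707, 0.707, 0.0]
contact_force: [0.6, -0.4, -7.7]
gripper_width: 0.269
grasp_force: 66.0
```

```bash
python3 m2.py 1
```

```text
36.6 (np.float64(-9.0), 275, 377) [ 0.4338 -0.1061  0.2463] 0.009
```

>>> {"api": "apply_moves", "payload": {
  "series": [
    {"dx": 16,"dy": 0,"dz": 0,"turn": 0,"jaw": 1},
    {"dx": 32,"dy": 0,"dz": 0,"turn": 0,"jaw": 1},
    {"dx": 48,"dy": 0,"dz": 0,"turn": 0,"jaw": 1},
    {"dx": 64,"dy": 0,"dz": 0,"turn": 0,"jaw": 1},
    {"dx": 80,"dy": 0,"dz": 0,"turn": 0,"jaw": 1}
  ]
}}

```text
time: 37.07
tool_pos: [0.4337, -0.0263, 0.2463]
tool_rot: [-0.0, 0.707, 0.707, 0.0]
contact_force: [-0.1, 0.5, -8.7]
gripper_width: 0.267
grasp_force: 65.9
```

>>> {"api": "apply_moves", "payload": {
  "series": [
    {"dx": 16,"dy": 0,"dz": 0,"turn": 0,"jaw": 1},
    {"dx": 32,"dy": 0,"dz": 0,"turn": 0,"jaw": 1},
    {"dx": 48,"dy": 0,"dz": 0,"turn": 0,"jaw": 1},
    {"dx": 64,"dy": 0,"dz": 0,"turn": 0,"jaw": 1},
    {"dx": 80,"dy": 0,"dz": 0,"turn": 0,"jaw": 1}
  ]
}}

```text
time: 37.48
tool_pos: [0.4336, 0.0536, 0.2464]
tool_rot: [-0.0, 0.707, 0.707, 0.0]
contact_force: [0.2, -0.6, -8.2]
gripper_width: 0.263
grasp_force: 65.9
```

```bash
python3 m2.py 1
```

```text
37.483 (np.float64(-9.7), 275, 378) [0.4336 0.0536 0.2464] -0.006
```

>>> {"api": "apply_moves", "payload": {
  "series": [
    {"dx": 16,"dy": 0,"dz": 0,"turn": 0,"jaw": 1},
    {"dx": 32,"dy": 0,"dz": 0,"turn": 0,"jaw": 1},
    {"dx": 48,"dy": 0,"dz": 0,"turn": 0,"jaw": 1},
    {"dx": 64,"dy": 0,"dz": 0,"turn": 0,"jaw": 1},
    {"dx": 80,"dy": 0,"dz": 0,"turn": 0,"jaw": 1}
  ]
}}

```text
time: 37.95
tool_pos: [0.4335, 0.1334, 0.2464]
tool_rot: [-0.0, 0.707, 0.707, 0.0]
contact_force: [-0.3, 0.0, -8.5]
gripper_width: 0.271
grasp_force: 65.9
```

>>> {"api": "apply_moves", "payload": {
  "series": [
    {"dx": 16,"dy": 0,"dz": 0,"turn": 0,"jaw": 1},
    {"dx": 32,"dy": 0,"dz": 0,"turn": 0,"jaw": 1},
    {"dx": 47,"dy": 0,"dz": 0,"turn": 0,"jaw": 1},
    {"dx": 61,"dy": 0,"dz": 0,"turn": 0,"jaw": 1},
    {"dx": 74,"dy": 0,"dz": 0,"turn": 0,"jaw": 1}
  ]
}}

```text
time: 38.37
tool_pos: [0.4334, 0.2074, 0.2463]
tool_rot: [-0.0, 0.707, 0.707, 0.0]
contact_force: [0.2, -0.9, -8.3]
gripper_width: 0.268
grasp_force: 65.9
```

>>> {"api": "apply_moves", "payload": {
  "series": [
    {"dx": 12,"dy": 0,"dz": 0,"turn": 0,"jaw": 1},
    {"dx": 23,"dy": 0,"dz": 0,"turn": 0,"jaw": 1},
    {"dx": 33,"dy": 0,"dz": 0,"turn": 0,"jaw": 1},
    {"dx": 42,"dy": 0,"dz": 0,"turn": 0,"jaw": 1},
    {"dx": 50,"dy": 0,"dz": 0,"turn": 0,"jaw": 1}
  ]
}}

```text
time: 38.78
tool_pos: [0.4341, 0.2569, 0.2463]
tool_rot: [-0.0, 0.707, 0.707, -0.0]
contact_force: [-0.1, -0.0, -8.1]
gripper_width: 0.266
grasp_force: 65.9
```

>>> {"api": "apply_moves", "payload": {
  "series": [
    {"dx": 8.5,"dy": 0,"dz": 0,"turn": 0,"jaw": 1},
    {"dx": 16,"dy": 0,"dz": 0,"turn": 0,"jaw": 1},
    {"dx": 22.5,"dy": 0,"dz": 0,"turn": 0,"jaw": 1},
    {"dx": 28,"dy": 0,"dz": 0,"turn": 0,"jaw": 1},
    {"dx": 32.5,"dy": 0,"dz": 0,"turn": 0,"jaw": 1}
  ]
}}

```text
time: 39.2
tool_pos: [0.4342, 0.2891, 0.2463]
tool_rot: [-0.0, 0.707, 0.707, -0.0]
contact_force: [-0.8, -0.1, -7.8]
gripper_width: 0.269
grasp_force: 65.9
```

>>> {"api": "apply_moves", "payload": {
  "series": [
    {"dx": 4,"dy": 0,"dz": 0,"turn": 0,"jaw": 1},
    {"dx": 7.5,"dy": 0,"dz": 0,"turn": 0,"jaw": 1},
    {"dx": 10.5,"dy": 0,"dz": 0,"turn": 0,"jaw": 1},
    {"dx": 13,"dy": 0,"dz": 0,"turn": 0,"jaw": 1},
    {"dx": 14.5,"dy": 0,"dz": 0,"turn": 0,"jaw": 1}
  ]
}}

```text
time: 39.62
tool_pos: [0.4342, 0.3033, 0.2463]
tool_rot: [-0.0, 0.707, 0.707, -0.0]
contact_force: [1.3, 0.5, -8.3]
gripper_width: 0.265
grasp_force: 65.9
```

```bash
python3 m2.py 2
```

```text
39.617 (np.float64(-10.3), 275, 379) [0.4342 0.3033 0.2463] -0.027
39.667 (np.float64(-10.3), 275, 379) [0.4342 0.3034 0.2463] 0.036
```

>>> {"api": "apply_moves", "payload": {
  "series": [
    {"dx": 0.4,"dy": 0,"dz": 0,"turn": 0.01,"jaw": 1},
    {"dx": 0.8,"dy": 0,"dz": 0,"turn": 0.03,"jaw": 1},
    {"dx": 1.2,"dy": 0,"dz": 0,"turn": 0.06,"jaw": 1},
    {"dx": 1.6,"dy": 0,"dz": 0,"turn": 0.1,"jaw": 1},
    {"dx": 1.8,"dy": 0,"dz": 0,"turn": 0.15,"jaw": 1}
  ]
}}

```text
time: 40.13
tool_pos: [0.4342, 0.3048, 0.2463]
tool_rot: [0.0, 0.759, 0.651, 0.0]
contact_force: [-0.4, 0.6, -8.5]
gripper_width: 0.268
grasp_force: 65.9
```

>>> {"api": "apply_moves", "payload": {
  "series": [
    {"dx": 0,"dy": 0,"dz": 0,"turn": 0.05,"jaw": 1},
    {"dx": 0,"dy": 0,"dz": 0,"turn": 0.1,"jaw": 1},
    {"dx": 0,"dy": 0,"dz": 0,"turn": 0.15,"jaw": 1},
    {"dx": 0,"dy": 0,"dz": 0,"turn": 0.2,"jaw": 1},
    {"dx": 0,"dy": 0,"dz": 0,"turn": 0.25,"jaw": 1}
  ]
}}

```text
time: 40.55
tool_pos: [0.4342, 0.3047, 0.2463]
tool_rot: [0.0, 0.835, 0.551, 0.0]
contact_force: [0.4, 0.2, -7.6]
gripper_width: 0.268
grasp_force: 65.9
```

```bash
python3 m2.py 1
```

```text
40.55 (np.float64(-10.3), 276, 379) [0.4342 0.3047 0.2463] 0.013
```

>>> {"api": "apply_moves", "payload": {
  "series": [
    {"dx": 0,"dy": 0,"dz": 0,"turn": 0.05,"jaw": 1},
    {"dx": 0,"dy": 0,"dz": 0,"turn": 0.1,"jaw": 1},
    {"dx": 0,"dy": 0,"dz": 0,"turn": 0.15,"jaw": 1},
    {"dx": 0,"dy": 0,"dz": 0,"turn": 0.2,"jaw": 1},
    {"dx": 0,"dy": 0,"dz": 0,"turn": 0.25,"jaw": 1}
  ]
}}

```text
time: 41.02
tool_pos: [0.4342, 0.3047, 0.2463]
tool_rot: [0.0, 0.896, 0.443, 0.0]
contact_force: [0.3, 0.1, -7.5]
gripper_width: 0.271
grasp_force: 65.9
```

>>> {"api": "apply_moves", "payload": {
  "series": [
    {"dx": 0,"dy": 0,"dz": 0,"turn": 0.05,"jaw": 1},
    {"dx": 0,"dy": 0,"dz": 0,"turn": 0.1,"jaw": 1},
    {"dx": 0,"dy": 0,"dz": 0,"turn": 0.15,"jaw": 1},
    {"dx": 0,"dy": 0,"dz": 0,"turn": 0.2,"jaw": 1},
    {"dx": 0,"dy": 0,"dz": 0,"turn": 0.25,"jaw": 1}
  ]
}}

```text
time: 41.43
tool_pos: [0.4342, 0.3048, 0.2463]
tool_rot: [0.0, 0.945, 0.328, 0.0]
contact_force: [0.2, -0.1, -7.6]
gripper_width: 0.268
grasp_force: 65.9
```

>>> {"api": "apply_moves", "payload": {
  "series": [
    {"dx": 0,"dy": 0,"dz": 0,"turn": 0.05,"jaw": 1},
    {"dx": 0,"dy": 0,"dz": 0,"turn": 0.1,"jaw": 1},
    {"dx": 0,"dy": 0,"dz": 0,"turn": 0.15,"jaw": 1},
    {"dx": 0,"dy": 0,"dz": 0,"turn": 0.2,"jaw": 1},
    {"dx": 0,"dy": 0,"dz": 0,"turn": 0.25,"jaw": 1}
  ]
}}

```text
time: 41.85
tool_pos: [0.4342, 0.3048, 0.2464]
tool_rot: [-0.0, 0.978, 0.208, 0.0]
contact_force: [-0.3, 0.9, -7.9]
gripper_width: 0.268
grasp_force: 65.9
```

>>> {"api": "apply_moves", "payload": {
  "series": [
    {"dx": 0,"dy": 0,"dz": 0,"turn": 0.05,"jaw": 1},
    {"dx": 0,"dy": 0,"dz": 0,"turn": 0.1,"jaw": 1},
    {"dx": 0,"dy": 0,"dz": 0,"turn": 0.145,"jaw": 1},
    {"dx": 0,"dy": 0,"dz": 0,"turn": 0.19,"jaw": 1},
    {"dx": 0,"dy": 0,"dz": 0,"turn": 0.23,"jaw": 1}
  ]
}}

```text
time: 42.27
tool_pos: [0.4342, 0.3048, 0.2464]
tool_rot: [-0.0, 0.996, 0.094, 0.0]
contact_force: [-0.7, 0.2, -7.7]
gripper_width: 0.268
grasp_force: 65.9
```

>>> {"api": "apply_moves", "payload": {
  "series": [
    {"dx": 0,"dy": 0,"dz": 0,"turn": 0.035,"jaw": 1},
    {"dx": 0,"dy": 0,"dz": 0,"turn": 0.065,"jaw": 1},
    {"dx": 0,"dy": 0,"dz": 0,"turn": 0.09,"jaw": 1},
    {"dx": 0,"dy": 0,"dz": 0,"turn": 0.108,"jaw": 1},
    {"dx": 0,"dy": 0,"dz": 0,"turn": 0.12,"jaw": 1}
  ]
}}

```text
time: 42.68
tool_pos: [0.4342, 0.3048, 0.2463]
tool_rot: [-0.0, 0.999, 0.035, 0.0]
contact_force: [-0.7, -1.2, -8.1]
gripper_width: 0.27
grasp_force: 65.9
```

```bash
python3 m2.py 1; python3 - <<'E'
from h import *
p=grab('top','t6.png'); grab('wrist','w6.png'); print(delta([.431,.3052,.195],.065),state()['time'])
X=[[.125,.16,.03],[.125,-.16,.03],[-.125,-.16,.03],[-.125,.16,.03]]
print(proj(p,pts(X)).round(1).tolist())
w=cv2.imread('pics/w6.png');a=p['pixels'][140:300,130:330,::-1]
cv2.imwrite('pics/c6.png',np.hstack([cv2.resize(a,(480,384)),cv2.resize(w,(320,200))[[*range(200)]+[0]*184]]))
E
```

```text
42.683 (np.float64(-10.3), 276, 379) [0.4342 0.3048 0.2463] 0.032
(array([-3.1, -0.6, 51.3]), np.float64(0.006)) 42.8333
[[167.0, 174.1], [277.0, 164.5], [283.1, 251.3], [170.2, 260.9]]
```

View pics/c6.png

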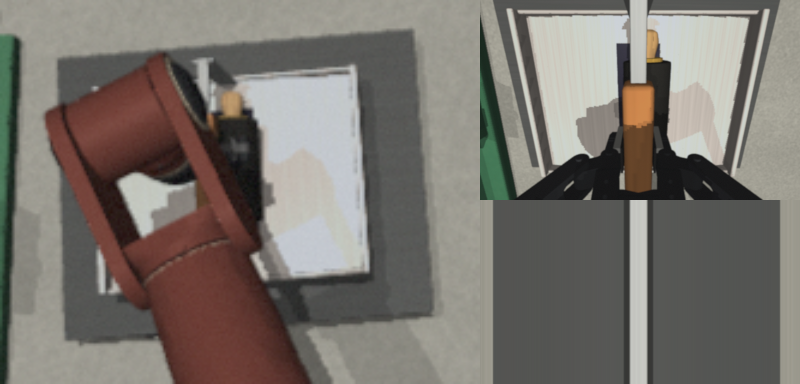

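```bash
python3 - <<'E'
from h import *
d=np.load('last_top.npz'); p=dict(mtx=d['K'],camera_from_world=d['T'])
im=d['px'].astype(int); g=im.min(2)
# right rail/edges of tray: bright vs dark warmer, subpixel by half-level crossing
def cross(line):
    l=line.astype(float); k=np.where((l[:-1]-120)*(l[1:]-120)<=0)[0]; return k+(120-l[k])/(l[k+1]-l[k]+1e-9)
for c in (255,260,265,270,274):
    r=cross(g[150:275,c])+150; t,b=r.min(),r[r<268].max()
    a,bb=unproj(p,[[c,t],[c,b]],.1363+.0),unproj(p,[[c,t],[c,b]],.131)
    print(c,t.round(1),b.round(1),bb[:,:2].round(4).tolist())
for r in (185,200,215,230,240):
    k=cross(g[r,262:300])+262; print(r,k.round(1).tolist(),unproj(p,[[k[k<292].max(),r]],.141)[0][:2].round(4).tolist())
X=[[.125,-.09,.02],[-.125,-.09,.02],[.125,-.13,.02],[-.125,-.13,.02],[.0,-.16,.03]]
print(pts(X).round(4).tolist(),proj(p,pts(X)).round(1).tolist())
E
```

```text
255 154.9 255.2 [[0.601, 0.2199], [0.3105, 0.2173]]
260 154.9 255.0 [[0.6008, 0.2052], [0.3107, 0.2031]]
265 154.4 254.2 [[0.6021, 0.1906], [0.3128, 0.1889]]
270 154.2 253.8 [[0.6025, 0.176], [0.3138, 0.1747]]
274 153.8 253.3 [[0.6034, 0.1643], [0.3149, 0.1634]]
185 [279.3] [0.5091, 0.1474]
200 [280.4] [0.4656, 0.1443]
215 [281.4] [0.4226, 0.1414]
230 [282.4] [0.3799, 0.1383]
240 [282.6] [0.3516, 0.138]
[[0.5642, 0.2239, 0.1313], [0.3149, 0.2061, 0.1313], [0.5671, 0.184, 0.1313], [0.3177, 0.1662, 0.1313], [0.4445, 0.1452, 0.1413]] [[253.5, 167.3], [258.9, 253.5], [267.2, 166.1], [273.0, 252.4], [280.0, 207.3]]
```

>>> {"api": "apply_moves", "payload": {
  "series": [
    {"dx": 0,"dy": 0,"dz": 0,"turn": 0.002,"jaw": 1},
    {"dx": 0,"dy": 0,"dz": 0,"turn": 0.005,"jaw": 1},
    {"dx": 0,"dy": 0,"dz": 0,"turn": 0.005,"jaw": 1},
    {"dx": 0,"dy": 0,"dz": 0,"turn": 0.005,"jaw": 1},
    {"dx": 0,"dy": 0,"dz": 0,"turn": 0.005,"jaw": 1}
  ]
}}

```text
time: 43.25
tool_pos: [0.4341, 0.3049, 0.2463]
tool_rot: [-0.0, 0.999, 0.033, 0.0]
contact_force: [-0.1, -1.0, -7.0]
gripper_width: 0.269
grasp_force: 65.9
```

>>> {"api": "apply_moves", "payload": {
  "series": [
    {"dx": 0,"dy": 0,"dz": 0,"turn": 0,"jaw": 1},
    {"dx": 0,"dy": 0,"dz": 0,"turn": 0,"jaw": 1},
    {"dx": 0,"dy": 0,"dz": 0,"turn": 0,"jaw": 1},
    {"dx": 0,"dy": 0,"dz": 0,"turn": 0,"jaw": 1},
    {"dx": 0,"dy": 0,"dz": 0,"turn": 0,"jaw": 1}
  ]
}}

```text
time: 43.67
tool_pos: [0.4341, 0.3049, 0.2463]
tool_rot: [-0.0, 0.999, 0.033, -0.0]
contact_force: [0.4, -0.3, -7.8]
gripper_width: 0.27
grasp_force: 65.9
```

>>> {"api": "apply_moves", "payload": {
  "series": [
    {"dx": 0,"dy": 0,"dz": 0,"turn": 0,"jaw": 1},
    {"dx": 0,"dy": 0,"dz": 0,"turn": 0,"jaw": 1},
    {"dx": 0,"dy": 0,"dz": 0,"turn": 0,"jaw": 1},
    {"dx": 0,"dy": 0,"dz": 0,"turn": 0,"jaw": 1},
    {"dx": 0,"dy": 0,"dz": 0,"turn": 0,"jaw": 1}
  ]
}}

```text
time: 44.08
tool_pos: [0.4341, 0.3049, 0.2463]
tool_rot: [-0.0, 0.999, 0.033, -0.0]
contact_force: [-0.2, -0.2, -7.4]
gripper_width: 0.266
grasp_force: 65.9
```

>>> {"api": "apply_moves", "payload": {
  "series": [
    {"dx": 0,"dy": 0,"dz": 0,"turn": 0,"jaw": 1},
    {"dx": 0,"dy": 0,"dz": 0,"turn": 0,"jaw": 1},
    {"dx": 0,"dy": 0,"dz": 0,"turn": 0,"jaw": 1},
    {"dx": 0,"dy": 0,"dz": 0,"turn": 0,"jaw": 1},
    {"dx": 0,"dy": 0,"dz": 0,"turn": 0,"jaw": 1}
  ]
}}

```text
time: 44.5
tool_pos: [0.4341, 0.3049, 0.2463]
tool_rot: [0.0, 0.999, 0.033, 0.0]
contact_force: [-0.0, -0.3, -8.4]
gripper_width: 0.265
grasp_force: 65.9
```

>>> {"api": "apply_moves", "payload": {
  "series": [
    {"dx": 0,"dy": 0,"dz": 0,"turn": 0,"jaw": 1},
    {"dx": 0,"dy": 0,"dz": 0,"turn": 0,"jaw": 1},
    {"dx": 0,"dy": 0,"dz": 0,"turn": 0,"jaw": 1},
    {"dx": 0,"dy": 0,"dz": 0,"turn": 0,"jaw": 1},
    {"dx": 0,"dy": 0,"dz": 0,"turn": 0,"jaw": 1}
  ]
}}

```text
time: 44.92
tool_pos: [0.4342, 0.3048, 0.2463]
tool_rot: [0.0, 0.999, 0.033, 0.0]
contact_force: [-0.1, -1.0, -8.7]
gripper_width: 0.269
grasp_force: 65.9
```

>>> {"api": "apply_moves", "payload": {
  "series": [
    {"dx": 0,"dy": 0,"dz": 0,"turn": 0,"jaw": 1},
    {"dx": 0,"dy": 0,"dz": 0,"turn": 0,"jaw": 1},
    {"dx": 0,"dy": 0,"dz": 0,"turn": 0,"jaw": 1}
  ]
}}

```text
time: 45.17
tool_pos: [0.4341, 0.3048, 0.2463]
tool_rot: [-0.0, 0.999, 0.033, -0.0]
contact_force: [-0.7, 0.7, -8.7]
gripper_width: 0.266
grasp_force: 65.9
```

>>> {"api": "apply_moves", "payload": {
  "series": [
    {"dx": 0,"dy": 0,"dz": 1,"turn": 0,"jaw": 1},
    {"dx": 0,"dy": 0,"dz": 3,"turn": 0,"jaw": 1},
    {"dx": 0,"dy": 0,"dz": 6,"turn": 0,"jaw": 1},
    {"dx": 0,"dy": 0,"dz": 10,"turn": 0,"jaw": 1},
    {"dx": 0,"dy": 0,"dz": 14,"turn": 0,"jaw": 1}
  ]
}}

```text
time: 45.58
tool_pos: [0.4341, 0.3048, 0.2317]
tool_rot: [0.0, 0.999, 0.033, -0.0]
contact_force: [0.1, 0.4, -7.9]
gripper_width: 0.267
grasp_force: 65.9
```

>>> {"api": "apply_moves", "payload": {
  "series": [
    {"dx": 0,"dy": 0,"dz": 4,"turn": 0,"jaw": 1},
    {"dx": 0,"dy": 0,"dz": 8,"turn": 0,"jaw": 1},
    {"dx": 0,"dy": 0,"dz": 12,"turn": 0,"jaw": 1},
    {"dx": 0,"dy": 0,"dz": 16,"turn": 0,"jaw": 1},
    {"dx": 0,"dy": 0,"dz": 20,"turn": 0,"jaw": 1}
  ]
}}

```text
time: 46.0
tool_pos: [0.4341, 0.3049, 0.2119]
tool_rot: [0.0, 0.999, 0.033, -0.0]
contact_force: [-0.1, -0.3, -7.6]
gripper_width: 0.269
grasp_force: 65.9
```

>>> {"api": "apply_moves", "payload": {
  "series": [
    {"dx": 0,"dy": 0,"dz": 3.5,"turn": 0,"jaw": 1},
    {"dx": 0,"dy": 0,"dz": 6.5,"turn": 0,"jaw": 1},
    {"dx": 0,"dy": 0,"dz": 9,"turn": 0,"jaw": 1},
    {"dx": 0,"dy": 0,"dz": 11,"turn": 0,"jaw": 1},
    {"dx": 0,"dy": 0,"dz": 12,"turn": 0,"jaw": 1}
  ]
}}

```text
time: 46.42
tool_pos: [0.4341, 0.3048, 0.2]
tool_rot: [0.0, 0.999, 0.033, -0.0]
contact_force: [0.0, 0.8, -7.8]
gripper_width: 0.266
grasp_force: 65.9
```

```bash
python3 m2.py 2; python3 -c "
from h import *
print(delta([.434,.3052,.195],.065),state()['contact_force'])"
```

```text
46.417 (np.float64(-11.0), 276, 380) [0.4341 0.3048 0.2   ] 0.049
46.467 (np.float64(-11.0), 276, 380) [0.434  0.3048 0.1999] 0.025
(array([-0. , -0.4,  5.1]), np.float64(0.0008)) [-0.0622203   0.73760559 -7.4474351 ]
```

>>> {"api": "apply_moves", "payload": {
  "series": [
    {"dx": 0,"dy": 0,"dz": 0.8,"turn": 0,"jaw": 1},
    {"dx": 0,"dy": 0,"dz": 1.6,"turn": 0,"jaw": 1},
    {"dx": 0,"dy": 0,"dz": 2.4,"turn": 0,"jaw": 1},
    {"dx": 0,"dy": 0,"dz": 3.2,"turn": 0,"jaw": 1},
    {"dx": 0,"dy": 0,"dz": 4,"turn": 0,"jaw": 1}
  ]
}}

```text
time: 46.93
tool_pos: [0.4341, 0.305, 0.197]
tool_rot: [-0.0, 0.999, 0.033, -0.0]
contact_force: [-4.1, -0.4, -1.2]
gripper_width: 0.266
grasp_force: 66.8
```

>>> {"api": "apply_moves", "payload": {
  "series": [
    {"dx": 0,"dy": 0,"dz": 0.3,"turn": 0,"jaw": 1},
    {"dx": 0,"dy": 0,"dz": 0.6,"turn": 0,"jaw": 1},
    {"dx": 0,"dy": 0,"dz": 0.8,"turn": 0,"jaw": 1},
    {"dx": 0,"dy": 0,"dz": 1,"turn": 0,"jaw": 1},
    {"dx": 0,"dy": 0,"dz": 1,"turn": 0,"jaw": 1}
  ]
}}

```text
time: 47.35
tool_pos: [0.4341, 0.305, 0.197]
tool_rot: [-0.0, 0.999, 0.033, 0.0]
contact_force: [-6.3, -2.7, 1.2]
gripper_width: 0.268
grasp_force: 67.3
```

```bash
python3 m2.py 1; python3 -c "
from h import *
print(state()['contact_force'],state()['ft_torque'])"
```

```text
47.35 (np.float64(-11.0), 277, 380) [0.4341 0.305  0.197 ] -0.457
[-5.8851016  -1.60658271  1.40540647] [-0.37566239  0.73821299 -0.10015364]
```

>>> {"api": "apply_moves", "payload": {
  "series": [
    {"dx": 0,"dy": 0,"dz": -0.4,"turn": 0,"jaw": 1},
    {"dx": 0,"dy": 0,"dz": -0.8,"turn": 0,"jaw": 1},
    {"dx": 0,"dy": 0,"dz": -1.2,"turn": 0,"jaw": 1},
    {"dx": 0,"dy": 0,"dz": -1.2,"turn": 0,"jaw": 1}
  ]
}}

```text
time: 47.73
tool_pos: [0.4343, 0.305, 0.1969]
tool_rot: [-0.0, 0.999, 0.033, 0.0]
contact_force: [-4.5, 0.2, -1.3]
gripper_width: 0.27
grasp_force: 66.7
```

>>> {"api": "apply_moves", "payload": {
  "series": [
    {"dx": 0,"dy": 0,"dz": 0,"turn": 0,"jaw": 0.65},
    {"dx": 0,"dy": 0,"dz": 0,"turn": 0,"jaw": 0.65},
    {"dx": 0,"dy": 0,"dz": 0,"turn": 0,"jaw": 0.3},
    {"dx": 0,"dy": 0,"dz": 0,"turn": 0,"jaw": 0.2},
    {"dx": 0,"dy": 0,"dz": 0,"turn": 0,"jaw": 0.2}
  ]
}}

```text
time: 48.15
tool_pos: [0.4346, 0.305, 0.197]
tool_rot: [-0.0, 0.999, 0.033, 0.001]
contact_force: [-0.6, -0.9, 0.1]
gripper_width: 0.765
grasp_force: 0.0
```

```bash
python3 m2.py 2; python3 -c "
from h import *
s=state();print(s['contact_force'],s['gripper_width'],s['grasp_force'],s['time'])"
```

```text
48.15 (np.float64(-11.0), 277, 380) [0.4346 0.305  0.197 ] 0.02
48.2 (np.float64(-11.0), 277, 380) [0.4345 0.3049 0.1969] -0.007
[-0.1881186  -0.21152787  0.57980624] 0.7983579255281716 0.0 48.25
```

Released cleanly, with the roller unmoved. Retreat straight up and check.

>>> {"api": "apply_moves", "payload": {
  "series": [
    {"dx": 0,"dy": 0,"dz": -6,"turn": 0,"jaw": 0.2},
    {"dx": 0,"dy": 0,"dz": -18,"turn": 0,"jaw": 0.2},
    {"dx": 0,"dy": 0,"dz": -36,"turn": 0,"jaw": 0.2},
    {"dx": 0,"dy": 0,"dz": -60,"turn": 0,"jaw": 0.2},
    {"dx": 0,"dy": 0,"dz": -90,"turn": 0,"jaw": 0.2}
  ]
}}

```text
time: 48.67
tool_pos: [0.4335, 0.3045, 0.2869]
tool_rot: [0.001, 0.999, 0.033, -0.001]
contact_force: [0.3, 0.4, 0.3]
gripper_width: 0.798
grasp_force: 0.0
```

>>> {"api": "apply_moves", "payload": {
  "series": [
    {"dx": 0,"dy": 0,"dz": -30,"turn": 0,"jaw": 0.2},
    {"dx": 0,"dy": 20,"dz": -50,"turn": 0,"jaw": 0.2},
    {"dx": 0,"dy": 60,"dz": -60,"turn": 0,"jaw": 0.2},
    {"dx": 0,"dy": 100,"dz": -60,"turn": 0,"jaw": 0.2},
    {"dx": 0,"dy": 140,"dz": -60,"turn": 0,"jaw": 0.2}
  ]
}}

```text
time: 49.08
tool_pos: [0.4436, 0.1642, 0.3496]
tool_rot: [-0.0, 0.999, 0.034, 0.002]
contact_force: [1.3, -0.3, -0.3]
gripper_width: 0.798
grasp_force: 0.0
```

>>> {"api": "apply_moves", "payload": {
  "series": [
    {"dx": 0,"dy": 40,"dz": 0,"turn": 0,"jaw": 0.2},
    {"dx": 0,"dy": 80,"dz": 0,"turn": 0,"jaw": 0.2},
    {"dx": 0,"dy": 120,"dz": 0,"turn": 0,"jaw": 0.2},
    {"dx": 0,"dy": 150,"dz": 0,"turn": 0,"jaw": 0.2},
    {"dx": 0,"dy": 150,"dz": 0,"turn": 0,"jaw": 0.2}
  ]
}}

```text
time: 49.5
tool_pos: [0.4533, 0.0111, 0.348]
tool_rot: [0.001, 1.0, 0.03, 0.001]
contact_force: [0.3, 0.6, -0.5]
gripper_width: 0.802
grasp_force: 0.0
```

```bash
python3 - <<'E'
from h import *
p=grab('top','t7.png'); print(state()['time'],state()['tool_pos'])
a=p['pixels'][80:320,130:500,::-1]; cv2.imwrite('pics/c7.png',cv2.resize(a,None,fx=2.1,fy=2.1,interpolation=cv2.INTER_CUBIC))
E
```

```text
49.55 [0.45331409 0.01326332 0.34787784]
```

View pics/c7.png

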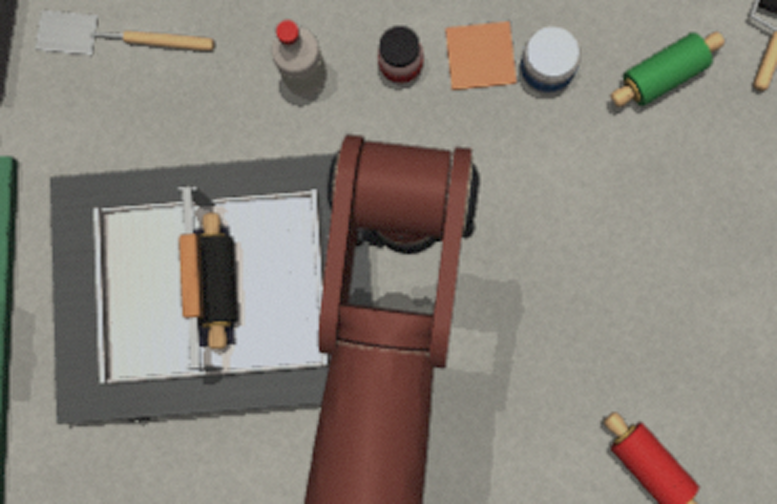

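```bash
python3 -c "
from plant import ticket
print(ticket.job_done())"
```

```text
the job is handed in; nothing more can be done
None
```

The tray is centred and square on the warmer with the roller resting on the film, about 10 mm off centre, and I handed the job in at about 50 s. Three departures: the moves can't tilt the tool, so I ran the roller onto the film by accelerating and braking the lifted tray. It took several tries, because on earlier carries the roller rolled off the film, twice while over the warmer; it never came near the opposite rail. On the last try I turned the tray 90° beside the warmer and carried it sideways, and the roller held still through the two-second hold and the set-down.

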